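# Stand up the pedestal posts and read their labels

### The job

Stand every tipped pedestal post upright on its foot in the lane, between the rails and let go, without toppling its neighbours. Then take the hand-held code reader off its rest pad and read the posts one after another from the shortest to the tallest: point the window straight at the middle of each white label band from about 6 cm away and hold it steady for three seconds. Finally lay the reader back on its pad as it lay, with all posts still standing in the lane, and leave the other equipment where it is.

Things in the scene. Friction and masses are not known exactly. Their poses are not given: they have to be found in the camera images.
- lane: shallow straight channel fixed to the cart: grey plate 102 (its x) x 660 (its y, the length) x 3 mm with an aluminium rail 6 mm wide, top 7 mm above the cart, along each long edge; 90 mm between the rails. Posts stand on the plate. Origin: centre of its underside; x points roughly away from the robot, y along the lane
- rest: grey rest pad for the reader, 140 (x) x 90 (y) x 12 mm, fixed, flat top. Origin: centre of its underside; the reader's nose lies towards the pad's +x
- reader: hand-held code reader, loose, 220 g: a level bar 118 mm long (x) and 30 mm high. Grey grip part 82 mm long, 30 mm wide, from x = -60 to +22 mm, and a black nose block 36 mm long, 44 mm wide, from x = +22 to +58 mm. Origin: on the underside, 60 mm from the tail end; x points to the nose, z up. Centre of mass near x = +4 mm, 15 mm above the underside
- reader_nose (a point): centre of the reader's glass window, at x = 58 mm, 15 mm above the reader's underside; it reads along its own x axis, straight out of the nose (axes as the reader's)
- post_80: pedestal post, the shortest of the set, 80 mm tall, loose, about 0.4 kg, lying tipped over at the start, may be absent: heavy dark square foot 36 x 36 x 14 mm, dark shaft 20 mm thick, steel ball 36 mm at the top. Origin: on the axis, 40 mm above the foot's underside; z from foot to ball. Pinched gently (20 N) by the ball alone and lifted, it swings about the pads until it hangs foot down
- post_80_label (a point): centre of the white label band (24 mm high, all round the shaft) of the 80 mm post: on the axis, 30 mm above the underside of its foot and 32 mm below the centre of its ball
- post_92: pedestal post, the second shortest of the set, 92 mm tall, loose, about 0.4 kg, standing at the start: same shape as the others (foot 36 x 36 x 14 mm, shaft 20 mm, ball 36 mm). Origin: on the axis at half its height (46 mm above the underside of the foot); z points from foot to ball
- post_92_label (a point): centre of the white label band (24 mm high, all round the shaft) of the 92 mm post: on the axis, 42 mm above the underside of its foot and 32 mm below the centre of its ball
- post_104: pedestal post, the middle one of the set, 104 mm tall, loose, about 0.4 kg, lying tipped over at the start, may be absent: heavy dark square foot 36 x 36 x 14 mm, dark shaft 20 mm thick, steel ball 36 mm at the top. Origin: on the axis, 52 mm above the foot's underside; z from foot to ball. Pinched gently (20 N) by the ball alone and lifted, it swings about the pads until it hangs foot down
- post_104_label (a point): centre of the white label band (24 mm high, all round the shaft) of the 104 mm post: on the axis, 54 mm above the underside of its foot and 32 mm below the centre of its ball
- post_116: pedestal post, the second tallest of the set, 116 mm tall, loose, about 0.4 kg, lying tipped over at the start, may be absent: heavy dark square foot 36 x 36 x 14 mm, dark shaft 20 mm thick, steel ball 36 mm at the top. Origin: on the axis, 58 mm above the foot's underside; z from foot to ball. Pinched gently (20 N) by the ball alone and lifted, it swings about the pads until it hangs foot down
- post_116_label (a point): centre of the white label band (24 mm high, all round the shaft) of the 116 mm post: on the axis, 66 mm above the underside of its foot and 32 mm below the centre of its ball
- post_128: pedestal post, the tallest of the set, 128 mm tall, loose, about 0.4 kg, lying tipped over at the start, may be absent: heavy dark square foot 36 x 36 x 14 mm, dark shaft 20 mm thick, steel ball 36 mm at the top. Origin: on the axis, 64 mm above the foot's underside; z from foot to ball. Pinched gently (20 N) by the ball alone and lifted, it swings about the pads until it hangs foot down
- post_128_label (a point): centre of the white label band (24 mm high, all round the shaft) of the 128 mm post: on the axis, 78 mm above the underside of its foot and 32 mm below the centre of its ball
- clamp: chromed toggle-clamp base, 90 x 60 mm, 85 mm high; bystander, loose. Origin: centre of its underside
- collar: dull brass post collar, 44 mm across, 14 mm high; bystander, loose. Origin: centre of its underside
- gimbal: black gimbal mount with a round mirror, 60 x 90 mm, 100 mm high; bystander, loose. Origin: centre of its underside
- stage: grey stage 80 x 80 mm with a cloudy prism, 70 mm high; bystander, loose. Origin: centre of its underside
- fork_1: nickel-plated pedestal fork, 78 x 40 x 9 mm (bolt head to 15 mm); bystander, loose. Origin: centre of its underside
- fork_2: second nickel-plated pedestal fork, same size; bystander, loose. Origin: centre of its underside

How it is judged:
By the outcome, as a careful person would: the job done as asked, in the order asked, and still so for the second after the job is handed in, with the robot touching nothing.
Of post_80, post_104, post_116, post_128 only 3 to 4 are there at a start; the rules pass over those that are not, and their reading is None.
At some moment in a run one of post_80, post_92, post_104, post_116, post_128 may be knocked a few centimetres aside while the robot is not near it.
It also fails if it takes over 210 s, if anything falls off the work surface, if the arm or the gripper's body presses on something with over 40 N, if the wrist force passes 120 N, or if a joint passes its speed limit or range.

### The arm

A 6-joint arm with a two-finger parallel gripper is mounted at the origin on the work surface. World frame = base frame: x ahead of the robot, y to its left, z up, the work surface at z = 0. Lengths are in m, angles in rad, forces in N, time in s.
With the tool pointing down it reaches from about 0.3 to 0.775 m from the base axis. Payload 14.6 kg.
Tool frame: the origin (TCP) lies midway between the tips of the shut fingers; the grasp point (between the pads) lies tcp_to_grasp behind it (tcp_to_grasp is the distance from the TCP to the grasp point, in m); z points along the fingers, y is the direction in which the jaws open and shut (so a half turn about z gives the same grasp; the last joint's range is limited). The gripper opens to 85 mm and grips with 20 to 120 N. Pads are 22 mm wide; open, the fingers measure 114 mm over their backs; the gripper's body (76 mm by 85 mm) begins 54 mm behind the grasp point. The pads swing forward as they close: fully open they stand 13 mm farther back than shut.
Start: joints at [-1.179, 0.3, 1.521, -0, 1.321, -0.067], TCP at [0.244, -0.493, 0.231] pointing down, gripper open.
Joint ranges: [-3.03, 3.03], [-0.79, 2.21], [0.23, 2.52], [-1.04, 4.18], [0, 3.07], [-2.55, 2.55]. Speed limits (rad/s): [2.22, 2.22, 2.57, 3.14, 3.14, 3.14].

### API

Orientations are given as a unit quaternion [x, y, z, w].
In Python, from plant import sense, read_camera, camera_model, sign_off, regions_of, tcp_to_grasp gives the robot as it stands.
- The arm moves only by the tool step_arm, never from a script. Its argument "rows" is a list of rows, each a list of 5 numbers: the shift along the tool's x, y, z in m, then the turn about the tool's z in units of 6 degrees (1.0 is 6 degrees), then the opening, from 0 (shut) to 1 (fully open). In form: [[x, y, z, spin, hand], ...]. A call has 1 to 12 rows; each row shifts and turns the commanded pose from where the row before left it, along the tool's axes as they then stand; what a row does not reach is not made up. A row lasts 1/12 s, in which the tool goes at most 41.7 mm and 7.16 degrees, less where a joint would pass 70% of its speed; a pose out of reach is approached as far as the arm can. A call is refused whole if a number of a shift passes 0.0417 or a number of a turn 1, either way. A call with a gripper value outside its range is refused whole. The fingers move at their own pace and stop on an object; "grip_force" is the grip in N (left out, the last holds). Time passes only in rows, so rows that do not move let the fingers close. It gives the time, the measured TCP pose, the force and the opening at its end, in the units of the state.
- sense(): the state, without advancing time (a new reading comes with each control period).
- read_camera(name): name is "side" or "top" or "wrist"; returns the picture (480x640x3 uint8, blue, green, red); there is no depth.
- camera_model(name): a dict with "fx", "fy", "cx", "cy" (pixels), "k1" (the pictures are not rectified: a ray, as slopes to the right and down, at radius r is drawn at 1 + k1 r^2 times it, then the intrinsics apply), "xyz" and "attitude" of the camera in the world; the wrist camera has in their place "hand_eye" (4x4, takes a point from camera to tool coordinates, whose origin is the TCP and whose axes are the flange's). Camera axes: x right, y down, z forward; pixel columns grow to the right and rows downward; lengths in m; the calibration is good to about 2 mm. A picture is of the moment at which its call begins: read the wrist's pose just before it. camera_model takes no time and is no camera call.
- sign_off(): hands the job in, once; it reports no verdict.
Trained networks look in the newest picture that a camera, given by its name, has taken for a name from the list of things; names that differ only in an ending like _2 or _b are one class to them, and where a whole thing is asked for, a point or a joint stands for the part that bears it (a point fixed in the world has none). Each returns a list of dicts, best first, with "score" (0 to 1); they miss things now and then, are a little off and sometimes report something else, mostly with a low value. They report only what shows in the picture. A call takes as long as a camera call.
- regions_of(camera, label): "mask" (480x640 bool, what is visible of it) and "bbox" ([left, top, right, bottom] in pixels, round what is visible of it).
The state is a dict: "time_s": time; "joints": joint angles; "dq": joint speeds; "effort": joint torques, N m; "tool_pos": TCP position; "tcp_rot": TCP orientation; "wrist_force": force on the tool from outside, world axes, zero at the start; "moment": the same for the moment, N m; "gripper_width": finger opening in m.
Only numpy, scipy, OpenCV 4.12 (cv2) and the standard library are available. Lean on these libraries where they do the work, as an engineer would, in place of code of your own. Each camera call takes 0.05 s, during which the arm holds its last target.

## Working session

There is one attempt and no reset: what is moved stays moved. The work goes in short steps, Python scripts to look and compute and a tool call to move; the robot and the scene stay as the last step left them, time stands still between calls to the robot, and variables do not carry over. Pictures are saved under pics/ and viewed, and the job is handed in when it is done.

Besides the shell and the picture viewer there is one more tool, called after "Call:" by a JSON object that holds its "fn" and its "kwargs". step_arm: Moves the arm, as the interface text tells. Its arguments: {"type":"object","properties":{"rows":{"type":"array"},"grip_force":{"type":"number"}},"required":["rows"]}

```bash
ls; mkdir -p pics; python3 - <<'E'
from plant import *
import plant,cv2
print(sense()); print(tcp_to_grasp)
for c in ("side","top","wrist"):
    print(c,camera_model(c))
    cv2.imwrite(f"pics/{c}0.png",read_camera(c))
E
```

```text
pics
{'time_s': 0.0, 'joints': array([-1.17860269e+00,  3.00496093e-01,  1.52158635e+00, -1.23553041e-05,
        1.32073806e+00, -6.65778050e-02]), 'dq': array([ 0.00064929, -0.00213273, -0.00139574, -0.00020534,  0.00124108,
        0.00013661]), 'effort': array([-2.32170358e-03, -5.43498659e+01, -3.61801314e+01, -1.67378844e-04,
        4.02250196e-03,  4.10903141e-06]), 'tool_pos': array([ 0.24347778, -0.49289913,  0.23070538]), 'tcp_rot': array([ 9.73805722e-01,  2.27380825e-01, -1.05416780e-04, -6.04839318e-04]), 'wrist_force': array([ 0.10144151,  0.4466447 , -0.02095339]), 'moment': array([ 0.03762838,  0.07202431, -0.03675121]), 'gripper_width': 0.08552784958767622}
0.0187
side {'fx': 442.76700459865725, 'fy': 442.76700459865725, 'cx': 318.43815231115906, 'cy': 234.73280660629177, 'k1': -0.07665589316134361, 'xyz': array([0.2031699 , 0.66846183, 0.6786021 ]), 'attitude': array([-0.24638261,  0.8715965 , -0.4061093 ,  0.12120393])}
top {'fx': 612.9628968088024, 'fy': 612.9628968088024, 'cx': 322.4596225709052, 'cy': 228.23056388321257, 'k1': -0.1659601094904101, 'xyz': array([0.42491567, 0.080456  , 1.30877493]), 'attitude': array([ 0.71309617, -0.69830156,  0.04587946, -0.04199832])}
wrist {'fx': 426.5735298768327, 'fy': 426.5735298768327, 'cx': 316.7133273120193, 'cy': 238.28739863126543, 'k1': -0.004545366441318476, 'hand_eye': array([[ 2.42813367e-04, -9.57030717e-01, -2.89986463e-01,
         7.34722652e-02],
       [ 9.99999789e-01,  4.07232772e-04, -5.06647639e-04,
        -1.42322706e-03],
       [ 6.02969344e-04, -2.89986278e-01,  9.57030613e-01,
        -1.42298841e-01],
       [ 0.00000000e+00,  0.00000000e+00,  0.00000000e+00,
         1.00000000e+00]])}
```

View pics/top0.png

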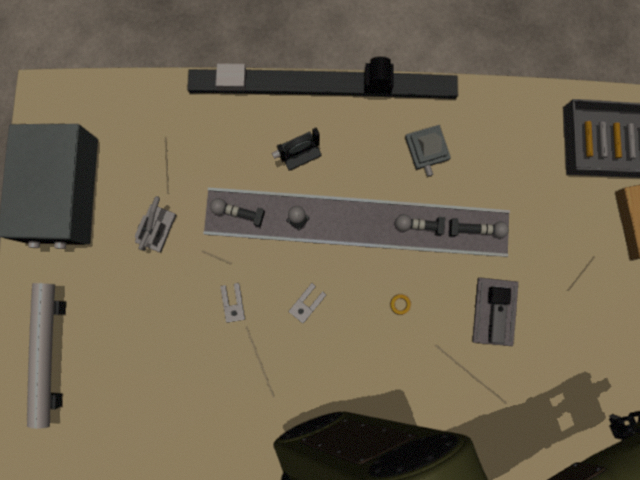

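View pics/side0.png

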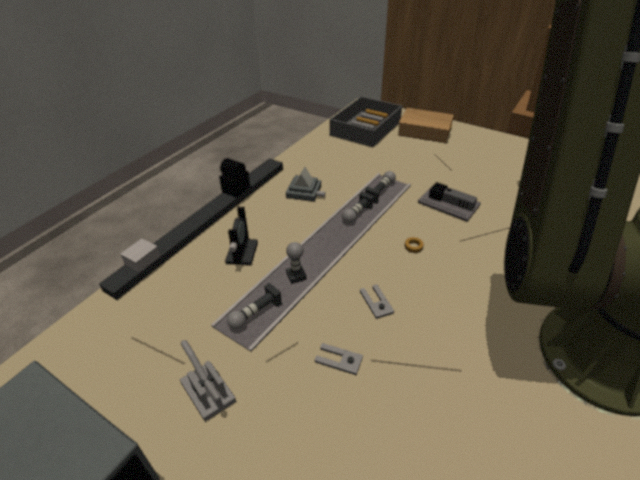

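View pics/wrist0.png

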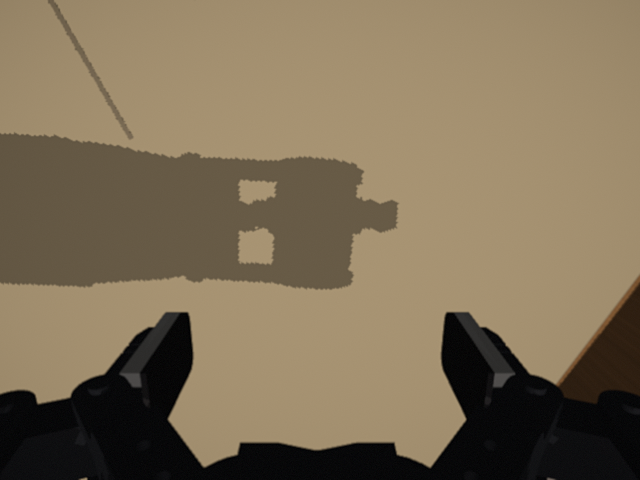

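The top view shows four posts in the lane. The standing one is at (297,215). The three tipped ones have their balls at (219,207), (403,223) and (500,229). The reader is on its pad at (497,312).

```bash
cat > h.py <<'E'
import numpy as np, cv2
from scipy.spatial.transform import Rotation as R
from plant import *
def cam(c,st=None):
    m=camera_model(c)
    if c!="wrist": return m,R.from_quat(m["attitude"]).as_matrix(),np.array(m["xyz"])
    st=st or sense(); T=np.eye(4);T[:3,:3]=R.from_quat(st["tcp_rot"]).as_matrix();T[:3,3]=st["tool_pos"]
    W=T@m["hand_eye"]; return m,W[:3,:3],W[:3,3]
def rays(c,px,st=None):
    m,A,o=cam(c,st); px=np.atleast_2d(np.array(px,float))
    K=np.array([[m["fx"],0,m["cx"]],[0,m["fy"],m["cy"]],[0,0,1]])
    n=cv2.undistortPoints(px.reshape(-1,1,2),K,np.array([m["k1"],0,0,0.]),None,None).reshape(-1,2)
    d=np.c_[n,np.ones(len(n))]@A.T
    return o,d
def onz(c,px,z,st=None):
    o,d=rays(c,px,st); t=(z-o[2])/d[:,2]; return o+d*t[:,None]
def proj(c,P,st=None):
    m,A,o=cam(c,st); q=(np.atleast_2d(P)-o)@A; n=q[:,:2]/q[:,2:]; r2=(n**2).sum(1,keepdims=True)
    n=n*(1+m["k1"]*r2); return n*[m["fx"],m["fy"]]+[m["cx"],m["cy"]]
def cen(mask): 
    y,x=np.nonzero(mask); return np.array([x.mean(),y.mean()])
E
python3 - <<'E'
from h import *
for c in ("top",):
    read_camera(c)
    for n in ["lane","reader","rest","post_80","post_92","post_104","post_116","post_128","clamp","collar","gimbal","stage","fork_1"]:
        for r in regions_of(c,n):
            if r["score"]<.3: continue
            z={"lane":.003,"reader":.03,"rest":.012}.get(n,.021)
            m=r["mask"]; p=cen(m); print(n,round(r["score"],2),r["bbox"],p.round(1),onz(c,p,z).round(3)[0],m.sum())
            ys,xs=np.nonzero(m); rect=cv2.minAreaRect(np.c_[xs,ys].astype(np.float32)); print("    ",onz(c,cv2.boxPoints(rect),z)[:,:2].round(3).tolist())
E
```

```text
lane 0.45 [210.1, 198.1, 266.5, 229.3] [236.7 211. ] [0.622 0.261 0.003] 593
     [[0.62, 0.324], [0.658, 0.314], [0.626, 0.199], [0.588, 0.209]]
lane 0.38 [394.0, 215.7, 445.8, 237.6] [420.3 224.1] [ 0.602 -0.136  0.003] 605
     [[0.582, -0.08], [0.622, -0.082], [0.618, -0.189], [0.578, -0.187]]
reader 0.97 [485.9, 284.9, 515.6, 343.9] [497.8 312.5] [ 0.414 -0.298  0.03 ] 1057
     [[0.469, -0.277], [0.47, -0.325], [0.352, -0.325], [0.352, -0.277]]
reader 0.39 [446.7, 220.5, 512.4, 238.3] [477.4 228.4] [ 0.591 -0.255  0.03 ] 641
     [[0.61, -0.193], [0.613, -0.322], [0.577, -0.322], [0.574, -0.193]]
rest 0.98 [471.2, 279.0, 519.1, 341.9] [493.1 310.8] [ 0.417 -0.293  0.012] 1657
     [[0.349, -0.247], [0.49, -0.258], [0.484, -0.349], [0.342, -0.338]]
rest 0.54 [271.6, 127.8, 319.7, 170.7] [298.7 149.5] [0.758 0.13  0.012] 1179
     [[0.761, 0.194], [0.811, 0.094], [0.753, 0.067], [0.704, 0.167]]
post_80 0.95 [210.7, 196.9, 266.8, 229.1] [236.9 211.5] [0.618 0.258 0.021] 672
     [[0.617, 0.321], [0.654, 0.311], [0.622, 0.197], [0.585, 0.207]]
post_80 0.76 [444.4, 219.0, 510.9, 241
[... 4120 characters left out ...]
98.8 149.7] [0.756 0.13  0.021] 1252
     [[0.756, 0.195], [0.809, 0.093], [0.751, 0.065], [0.699, 0.166]]
gimbal 0.44 [290.1, 207.8, 309.4, 231.9] [297. 217.] [0.609 0.13  0.021] 356
     [[0.606, 0.16], [0.64, 0.134], [0.614, 0.1], [0.58, 0.125]]
stage 0.88 [406.1, 126.4, 453.1, 175.4] [427.4 147.7] [ 0.767 -0.149  0.021] 1395
     [[0.795, -0.097], [0.825, -0.176], [0.728, -0.207], [0.699, -0.128]]
fork_1 0.69 [286.0, 287.7, 325.9, 319.2] [304.6 305.5] [0.422 0.109 0.021] 488
     [[0.412, 0.145], [0.47, 0.095], [0.443, 0.064], [0.386, 0.114]]
fork_1 0.59 [218.0, 284.1, 245.3, 320.3] [232.3 304.2] [0.421 0.261 0.021] 541
     [[0.46, 0.289], [0.468, 0.249], [0.391, 0.234], [0.383, 0.274]]
```

```bash
python3 - <<'E'
import cv2
im=cv2.imread("pics/top0.png")
cv2.imwrite("pics/top0c.png",cv2.resize(im[170:270,190:530],None,fx=2.35,fy=2.35,interpolation=cv2.INTER_CUBIC)*1)
E
```

```text
(no output)
```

View pics/top0c.png

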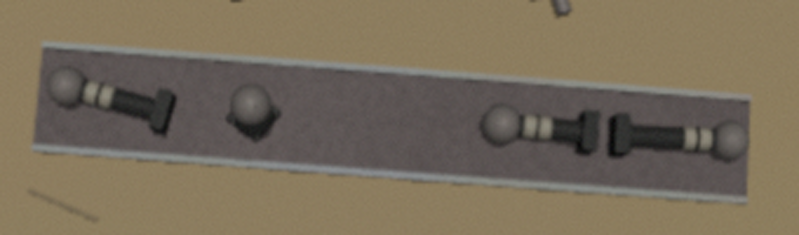

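```bash
cat >> h.py <<'E'
def go(x,y,z,head=None):
    """print remaining move in tool axes (after spin to heading head deg)"""
    s=sense(); M=R.from_quat(s["tcp_rot"]).as_matrix(); h=np.degrees(np.arctan2(M[1,0],M[0,0]))
    sp=0
    if head is not None:
        d=(head-h+180)%360-180; sp=-d/6
        M=R.from_euler("z",d,degrees=True).as_matrix()@M
    v=M.T@(np.array([x,y,z])-s["tool_pos"])
    print(f"t={s['time_s']:.1f} head={h:.2f} spin={sp:.2f} then tool shift",v.round(4),"rows>=",np.abs(v).max()/.04, "F",s["wrist_force"].round(1),"w",round(s["gripper_width"],4))
E
python3 - <<'E'
from h import *
cr=np.array([[40,43],[750,97],[746,202],[33,150]])/2.35+[190,170]
L=onz("top",cr,.006); print(L.round(4))
c=L.mean(0); d=(L[0]+L[3]-L[1]-L[2]); print("c",c,"head",np.degrees(np.arctan2(d[1],d[0])),"len",np.linalg.norm(d)/2)
for n,b,f in [("L",(66,87),(169,112)),("M",(499,125),(599,130)),("R",(731,141),(609,135))]:
    B=onz("top",np.array(b)/2.35+[190,170],.021)[0];F=onz("top",np.array(f)/2.35+[190,170],.021)[0]
    print(n,B.round(3),F.round(3),"len",(np.linalg.norm(B-F)+.018).round(4))
go(0.55,-0.31,0.25,86)
E
```

```text
[[ 0.6698  0.3274  0.006 ]
 [ 0.634  -0.3329  0.006 ]
 [ 0.5358 -0.3274  0.006 ]
 [ 0.5703  0.3293  0.006 ]]
c [ 0.60247366 -0.00090036  0.006     ] head 86.94445579209268 len 0.6593937606844611
L [0.627 0.299 0.021] [0.606 0.204 0.021] len 0.115
M [ 0.6   -0.095  0.021] [ 0.598 -0.186  0.021] len 0.1097
R [ 0.59  -0.309  0.021] [ 0.593 -0.195  0.021] len 0.1319
t=0.8 head=26.29 spin=-9.95 then tool shift [ 0.2041  0.2929 -0.0187] rows>= 7.322867609010274 F [0.4 0.5 0.9] w 0.0852
```

Call:
{"fn": "step_arm", "kwargs": {"rows": [[0, 0, 0, -1, 1], [0, 0, 0, -1, 1], [0, 0, 0, -1, 1], [0, 0, 0, -1, 1], [0, 0, 0, -1, 1], [0, 0, 0, -1, 1], [0, 0, 0, -1, 1], [0, 0, 0, -1, 1], [0, 0, 0, -1, 1], [0, 0, 0, -1, 1]]}}

```text
time_s: 1.68
tool_pos: [0.2436, -0.4931, 0.2313]
tcp_rot: [0.728, 0.686, 0.0, 0.0]
wrist_force: [0.5, 0.7, -0.1]
gripper_width: 0.0852
```

Call:
{"fn": "step_arm", "kwargs": {"rows": [[0.017, 0.0244, -0.002, 0, 1], [0.017, 0.0244, -0.002, 0, 1], [0.017, 0.0244, -0.002, 0, 1], [0.017, 0.0244, -0.002, 0, 1], [0.017, 0.0244, -0.002, 0, 1], [0.017, 0.0244, -0.002, 0, 1], [0.017, 0.0244, -0.002, 0, 1], [0.017, 0.0244, -0.002, 0, 1], [0.017, 0.0244, -0.002, 0, 1], [0.017, 0.0244, -0.002, 0, 1], [0.017, 0.0244, -0.002, 0, 1], [0.017, 0.0244, -0.002, 0, 1]]}}

```text
time_s: 2.68
tool_pos: [0.5501, -0.3075, 0.2554]
tcp_rot: [0.73, 0.684, -0.0, -0.0]
wrist_force: [-0.7, -1.3, -0.3]
gripper_width: 0.0854
```

```bash
python3 - <<'E'
from h import *
cv2.imwrite("pics/w1.png",read_camera("wrist"))
go(0.59,-0.31,0.25,86.9)
E
```

```text
t=2.7 head=86.46 spin=-0.07 then tool shift [-0.0034  0.0366  0.0055] rows>= 0.9160171959797321 F [4.3 2.6 0.6] w 0.0859
```

View pics/w1.png

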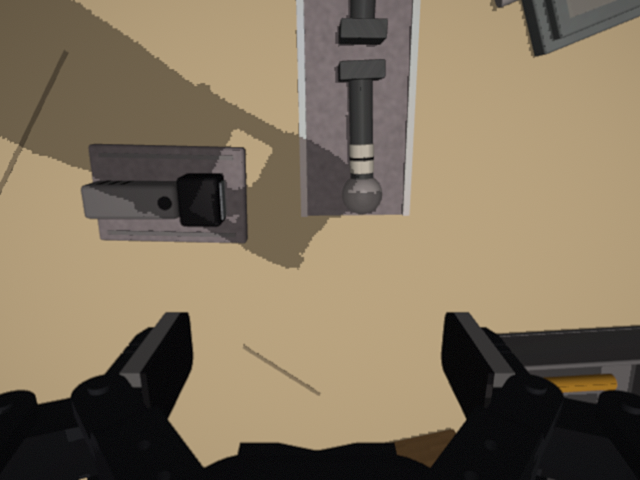

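The wrist view shows the right post with its ball at (362,192) and its foot underside near row 60. The reader spans (83–225, 175–225) with its nose towards +x. The rails are at columns 303 and 408.

```bash
python3 - <<'E'
from h import *
P=lambda px,z: onz("wrist",px,z).round(4).tolist()
print("ball",P([(362,192)],.021),"foot",P([(363,60)],.030))
print("rails inner row 200",P([(304,200),(405,200),(304,60),(412,60)],.007))
print("plate end",P([(303,216),(410,215)],.003))
print("reader tail",P([(84,184),(86,218)],.03+.012),"nose front",P([(222,175),(224,224)],.042),"grip corner",P([(178,177),(178,218)],.042))
print("pad",P([(90,145),(245,149),(246,241),(101,240)],.012))
E
```

```text
ball [[0.5933, -0.3027, 0.021]] foot [[0.5966, -0.1941, 0.03]]
rails inner row 200 [[0.5405, -0.3096, 0.007], [0.6345, -0.3154, 0.007], [0.549, -0.1888, 0.007], [0.6407, -0.1944, 0.007]]
plate end [[0.5383, -0.3258, 0.003], [0.64, -0.3311, 0.003]]
reader tail [[0.3585, -0.2774, 0.042], [0.3538, -0.3065, 0.042]] nose front [[0.4752, -0.2771, 0.042], [0.4716, -0.3192, 0.042]] grip corner [[0.4383, -0.2765, 0.042], [0.4329, -0.3114, 0.042]]
pad [[0.3547, -0.2473, 0.012], [0.4916, -0.2593, 0.012], [0.4832, -0.3446, 0.012], [0.3462, -0.3351, 0.012]]
```

```bash
python3 - <<'E'
from h import *
go(0.593,-0.303,0.07,87.4)
E
```

```text
t=2.7 head=86.46 spin=-0.16 then tool shift [0.0032 0.0391 0.1855] rows>= 4.637538646269266 F [4.3 2.6 0.6] w 0.0859
```

Call:
{"fn": "step_arm", "kwargs": {"rows": [[0, 0, 0, -0.16, 0.54], [0.0016, 0.013, 0.02, 0, 0.54], [0.0016, 0.013, 0.025, 0, 0.54], [0, 0.0131, 0.03, 0, 0.54], [0, 0, 0.03, 0, 0.54], [0, 0, 0.03, 0, 0.54], [0, 0, 0.03, 0, 0.54], [0, 0, 0.02, 0, 0.54], [0, 0, 0, 0, 0.54]], "grip_force": 20}}

```text
time_s: 3.48
tool_pos: [0.5857, -0.3067, 0.0653]
tcp_rot: [0.724, 0.69, -0.001, -0.004]
wrist_force: [-0.5, -0.1, -0.3]
gripper_width: 0.046
```

```bash
python3 - <<'E'
from h import *
cv2.imwrite("pics/w2.png",read_camera("wrist"))
go(0.593,-0.303,0.005,87.4)
E
```

```text
t=3.5 head=87.23 spin=-0.03 then tool shift [0.0044 0.0062 0.0635] rows>= 1.5867946035922262 F [-0.3 -1.1  0.6] w 0.0457
```

View pics/w2.png

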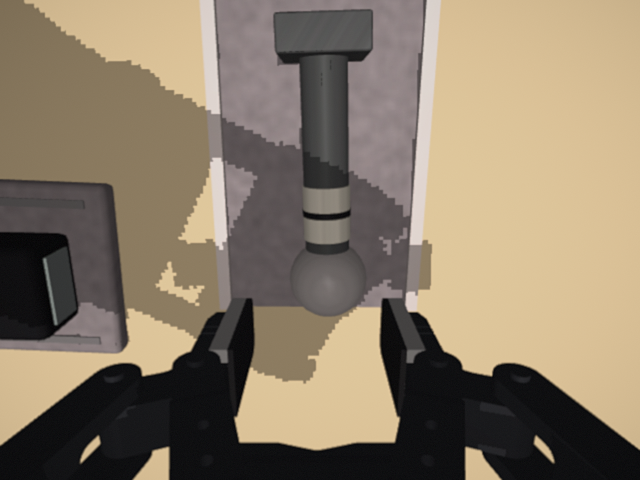

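```bash
python3 - <<'E'
from h import *
s=sense(); print(s["tool_pos"],s["dq"].round(3))
print(onz("wrist",[(328,278)],.021).round(4),onz("wrist",[(324,12)],.039).round(4), onz("wrist",[(227,300),(412,300)],.007))
E
```

```text
[ 0.58680842 -0.30727219  0.06848542] [ 0.004 -0.054 -0.05   0.002  0.024  0.003]
[[ 0.5908 -0.3097  0.021 ]] [[ 0.5935 -0.1986  0.039 ]] [[ 0.53770057 -0.32525034  0.007     ]
 [ 0.63415994 -0.3297108   0.007     ]]
```

```bash
python3 - <<'E'
from h import *
go(0.591,-0.3085,0.005,87.4)
E
```

```text
t=3.5 head=87.23 spin=-0.03 then tool shift [-0.0011  0.0045  0.0635] rows>= 1.586701547341278 F [-0.3 -1.1  0.6] w 0.0457
```

Call:
{"fn": "step_arm", "kwargs": {"rows": [[-0.001, 0.004, 0, 0, 0.54], [0, 0, 0.012, 0, 0.54], [0, 0, 0.012, 0, 0.54], [0, 0, 0.012, 0, 0.54], [0, 0, 0.012, 0, 0.54], [0, 0, 0.009, 0, 0.54], [0, 0, 0, 0, 0.54], [0, 0, 0, 0, 0.54], [0, 0, 0, 0, 0.54]]}}

```text
time_s: 4.28
tool_pos: [0.5924, -0.3085, 0.0137]
tcp_rot: [0.724, 0.69, 0.0, 0.0]
wrist_force: [0.2, 0.1, 0.3]
gripper_width: 0.0457
```

```bash
python3 - <<'E'
from h import *
go(0.591,-0.3085,0.005,87.4)
cv2.imwrite("pics/w3.png",read_camera("wrist"))
E
```

```text
t=4.3 head=87.25 spin=-0.02 then tool shift [-0.0001 -0.0014  0.0087] rows>= 0.21845921640685365 F [0.2 0.1 0.3] w 0.0457
```

View pics/w3.png

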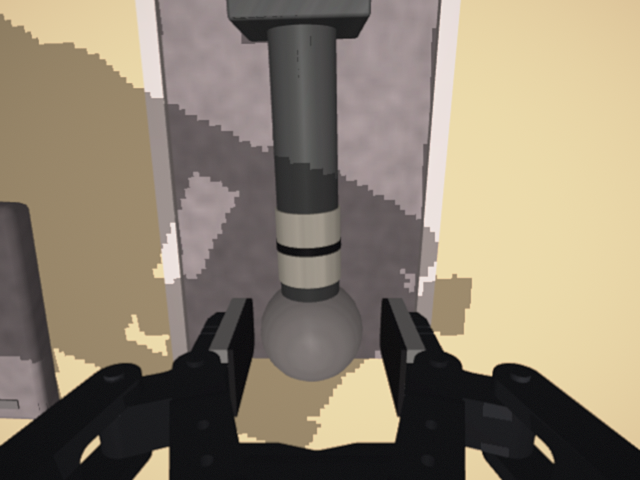

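Call:
{"fn": "step_arm", "kwargs": {"rows": [[0, -0.0015, 0.0045, 0, 0.54], [0, 0, 0.004, 0, 0.54], [0, 0, 0, 0, 0.54], [0, 0, 0, 0, 0.35], [0, 0, 0, 0, 0.3], [0, 0, 0, 0, 0.2], [0, 0, 0, 0, 0.2], [0, 0, 0, 0, 0.2], [0, 0, 0, 0, 0.2]], "grip_force": 20}}

```text
time_s: 5.08
tool_pos: [0.5906, -0.3082, 0.0047]
tcp_rot: [0.724, 0.69, 0.0, -0.0]
wrist_force: [-0.5, 0.2, -0.9]
gripper_width: 0.0346
```

Call:
{"fn": "step_arm", "kwargs": {"rows": [[0, 0, -0.006, 0, 0.2], [0, 0, -0.01, 0, 0.2], [0, 0, -0.012, 0, 0.2], [0, 0, -0.012, 0, 0.2], [0, 0, -0.012, 0, 0.2], [0, 0, -0.012, 0, 0.2], [0, 0, -0.012, 0, 0.2], [0, 0, -0.012, 0, 0.2], [0, 0, -0.012, 0, 0.2], [0, 0, -0.012, 0, 0.2], [0, 0, -0.01, 0, 0.2], [0, 0, 0, 0, 0.2]]}}

```text
time_s: 6.08
tool_pos: [0.5913, -0.3089, 0.1296]
tcp_rot: [0.724, 0.69, 0.0, 0.002]
wrist_force: [0.7, -0.3, -4.0]
gripper_width: 0.0343
```

```bash
python3 - <<'E'
from h import *
go(0.593,-0.25,0.13,87.0)
cv2.imwrite("pics/w4.png",read_camera("wrist"));cv2.imwrite("pics/s4.png",read_camera("side"))
E
```

```text
t=6.1 head=87.24 spin=0.04 then tool shift [ 0.0589 -0.0014 -0.0005] rows>= 1.4726247093109912 F [ 0.7 -0.3 -4. ] w 0.0343
```

View pics/w4.png

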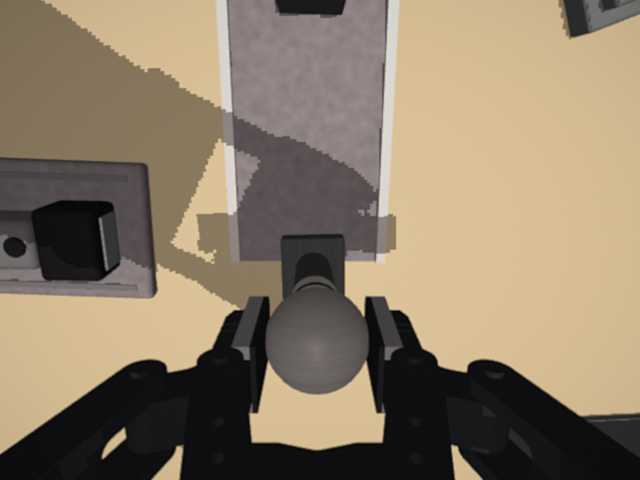

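View pics/s4.png

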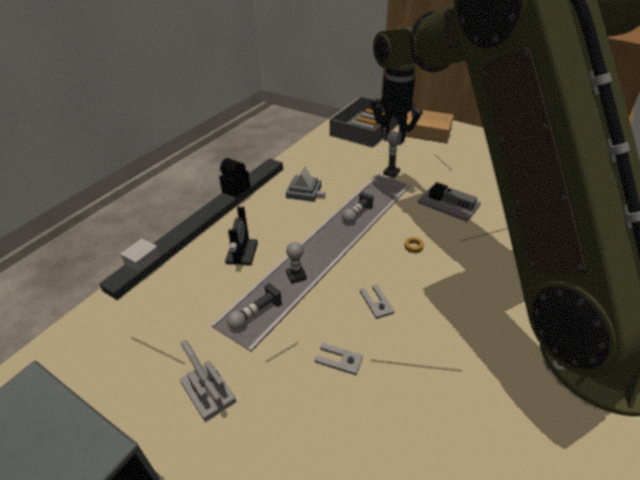

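Call:
{"fn": "step_arm", "kwargs": {"rows": [[0.004, 0, 0, 0, 0.2], [0.007, 0, 0, 0, 0.2], [0.009, 0, 0, 0, 0.2], [0.009, 0, 0, 0, 0.2], [0.009, 0, 0, 0, 0.2], [0.009, 0, 0, 0, 0.2], [0.007, -0.001, 0, 0, 0.2], [0.004, 0, 0, 0, 0.2], [0, 0, 0.006, 0, 0.2], [0, 0, 0.008, 0, 0.2], [0, 0, 0.008, 0, 0.2], [0, 0, 0.006, 0, 0.2]]}}

```text
time_s: 7.18
tool_pos: [0.593, -0.2514, 0.0995]
tcp_rot: [0.724, 0.69, 0.0, 0.001]
wrist_force: [-3.8, -2.7, 27.4]
gripper_width: 0.0346
```

Call:
{"fn": "step_arm", "kwargs": {"rows": [[0, 0, 0.001, 0, 0.2], [0, 0, 0.001, 0, 0.2], [0, 0, 0.001, 0, 0.2], [0, 0, 0, 0, 0.2], [0, 0, 0, 0, 0.2], [0, 0, 0, 0, 0.2]]}}

```text
time_s: 7.68
tool_pos: [0.5938, -0.252, 0.0985]
tcp_rot: [0.724, 0.69, 0.001, 0.003]
wrist_force: [-1.0, 0.2, 19.5]
gripper_width: 0.0345
```

```bash
python3 - <<'E'
from h import *
cv2.imwrite("pics/w5.png",read_camera("wrist"));s=read_camera("side");cv2.imwrite("pics/s5.png",cv2.resize(s[80:280,250:450],None,fx=3,fy=3))
E
```

```text
(no output)
```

View pics/w5.png

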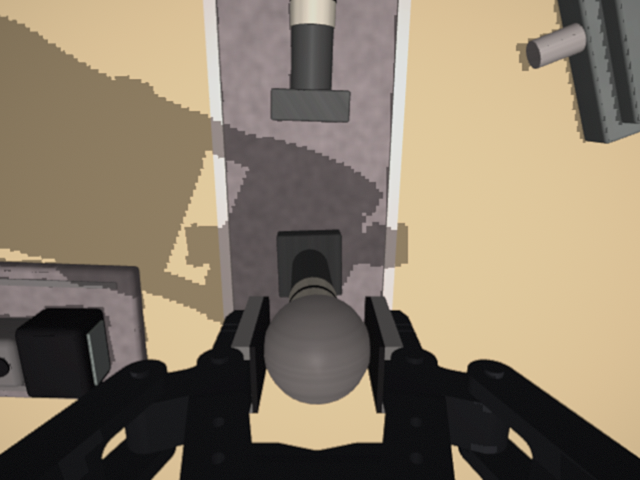

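View pics/s5.png

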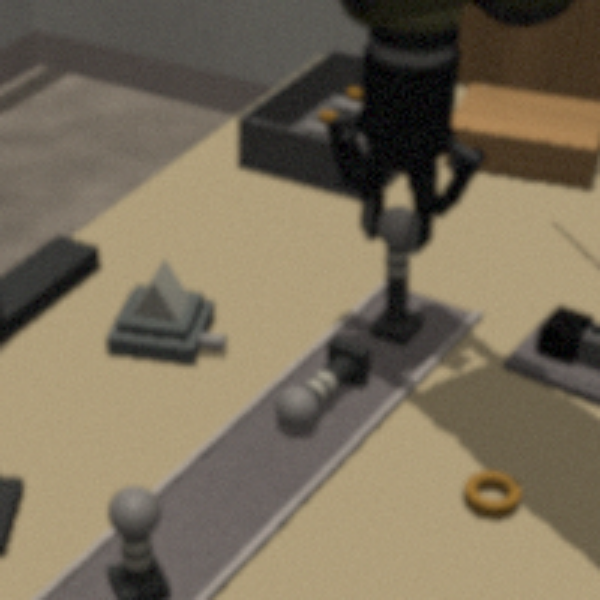

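Call:
{"fn": "step_arm", "kwargs": {"rows": [[0, 0, -0.001, 0, 0.2], [0, 0, 0, 0, 0.42], [0, 0, 0, 0, 0.46], [0, 0, 0, 0, 0.5], [0, 0, 0, 0, 0.6], [0, 0, 0, 0, 0.6], [0, 0, 0, 0, 0.6]]}}

```text
time_s: 8.37
tool_pos: [0.5924, -0.2503, 0.0965]
tcp_rot: [0.724, 0.69, -0.0, -0.0]
wrist_force: [0.1, 0.4, -0.2]
gripper_width: 0.0512
```

Call:
{"fn": "step_arm", "kwargs": {"rows": [[0, 0, -0.005, 0, 0.6], [0, 0, -0.012, 0, 0.6], [0, 0, -0.02, 0, 0.6], [0, 0, -0.03, 0, 0.6], [0, 0, -0.03, 0, 0.6], [0, 0, -0.03, 0, 0.6], [0, 0, -0.02, 0, 0.6], [0, 0, 0, 0, 0.6]]}}

```text
time_s: 9.03
tool_pos: [0.5935, -0.2508, 0.2504]
tcp_rot: [0.724, 0.69, 0.002, 0.004]
wrist_force: [0.9, 0.5, 0.6]
gripper_width: 0.0513
```

```bash
python3 - <<'E'
from h import *
s=sense(); 
go(0.598,-0.10,0.25,87.0)
cv2.imwrite("pics/w6.png",read_camera("wrist"))
E
```

```text
t=9.0 head=87.25 spin=0.04 then tool shift [ 1.508e-01 -3.400e-03 -1.000e-04] rows>= 3.7705422044157206 F [0.9 0.5 0.6] w 0.0513
```

View pics/w6.png

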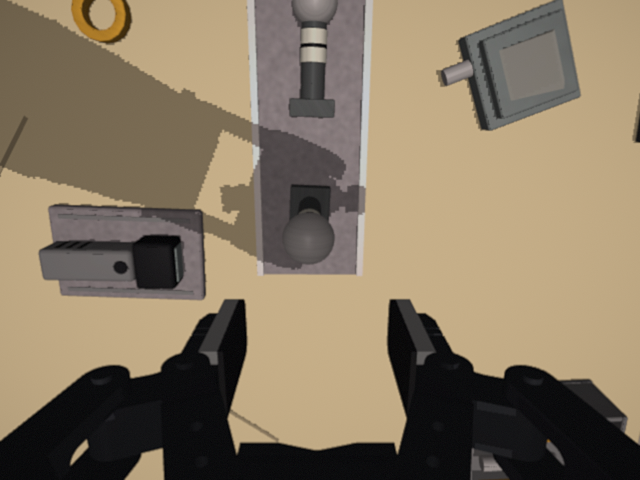

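The 128 mm post now stands at (308,238), and the middle post lies ahead of it. I'll move over the middle post.

Call:
{"fn": "step_arm", "kwargs": {"rows": [[0.005, 0, 0, 0, 0.6], [0.015, 0, 0, 0, 0.6], [0.02, 0, 0, 0, 0.6], [0.02, 0, 0, 0, 0.6], [0.02, 0, 0, 0, 0.6], [0.015, 0, 0, 0, 0.6], [0.005, 0, 0, 0, 0.6], [0, 0, 0, 0, 0.6], [0, 0, 0, 0, 0.6]]}}

```text
time_s: 9.83
tool_pos: [0.5972, -0.1505, 0.2436]
tcp_rot: [0.724, 0.69, -0.0, -0.0]
wrist_force: [0.6, -0.1, -0.0]
gripper_width: 0.0517
```

```bash
python3 - <<'E'
from h import *
cv2.imwrite("pics/w7.png",read_camera("wrist"))
go(0.6,-0.098,0.25,87.0)
E
```

```text
t=9.9 head=87.23 spin=0.04 then tool shift [ 0.0531  0.0001 -0.0064] rows>= 1.3262848071923905 F [ 0.4 -0.5  0.4] w 0.0515
```

View pics/w7.png

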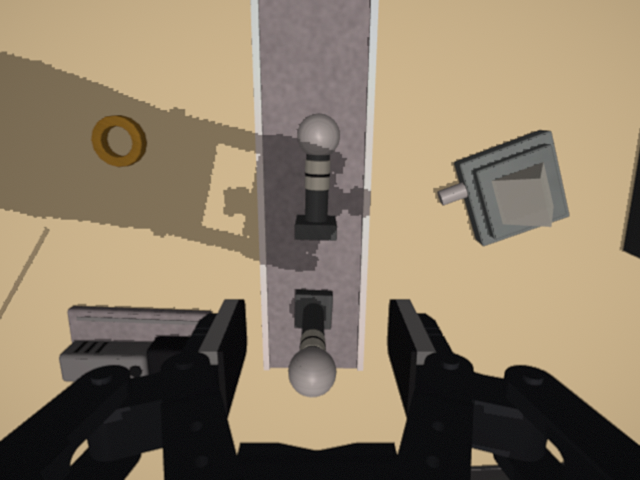

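```bash
python3 - <<'E'
from h import *
im=cv2.imread("pics/w7.png"); cv2.imwrite("pics/w7c.png",cv2.resize(im[100:260,240:400],None,fx=3.7,fy=3.7,interpolation=cv2.INTER_CUBIC))
print(onz("wrist",[(319,135),(319,134)],.021),onz("wrist",[(315,238),(315,218)],.039),onz("wrist",[(315,238)],.003))
print("rails",onz("wrist",[(261,140),(370,140)],.007))
E
```

```text
[[ 0.60038115 -0.09661715  0.021     ]
 [ 0.6004189  -0.09580743  0.021     ]] [[ 0.59299038 -0.18052836  0.039     ]
 [ 0.59385253 -0.16305458  0.039     ]] [[ 0.59228675 -0.19136801  0.003     ]]
rails [[ 0.54993531 -0.09919983  0.007     ]
 [ 0.64440421 -0.10374606  0.007     ]]
```

View pics/w7c.png

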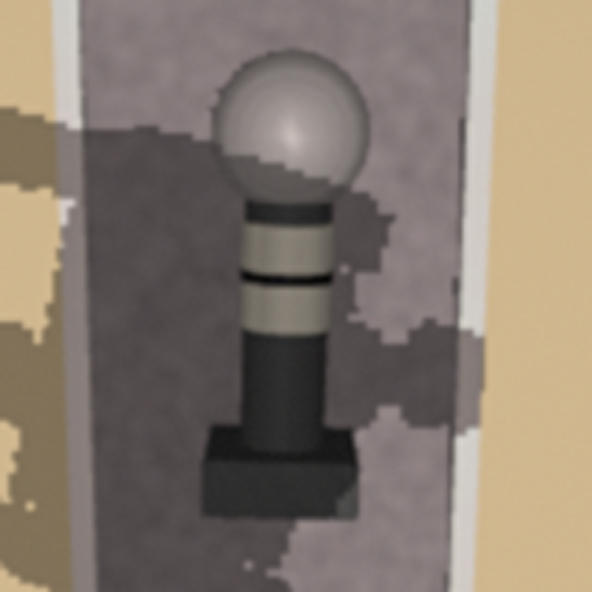

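```bash
python3 - <<'E'
from h import *
go(0.6004,-0.0968,0.005,86.0)
E
```

```text
t=9.9 head=87.23 spin=0.20 then tool shift [ 0.0543 -0.0004  0.2386] rows>= 5.964037879042206 F [ 0.4 -0.5  0.4] w 0.0515
```

Call:
{"fn": "step_arm", "kwargs": {"rows": [[0.008, 0, 0.01, 0.2, 0.55], [0.012, 0, 0.015, 0, 0.55], [0.014, 0, 0.02, 0, 0.55], [0.012, 0, 0.025, 0, 0.55], [0.008, 0, 0.025, 0, 0.55], [0, 0, 0.025, 0, 0.55], [0, 0, 0.025, 0, 0.55], [0, 0, 0.02, 0, 0.55], [0, 0, 0.01, 0, 0.55], [0, 0, 0, 0, 0.55], [0, 0, 0, 0, 0.55], [0, 0, 0, 0, 0.55]]}}

```text
time_s: 10.88
tool_pos: [0.6015, -0.097, 0.0703]
tcp_rot: [0.731, 0.682, 0.001, 0.001]
wrist_force: [1.7, 0.5, -0.1]
gripper_width: 0.0468
```

```bash
python3 - <<'E'
from h import *
go(0.6004,-0.0968,0.005,86.0)
cv2.imwrite("pics/w8.png",read_camera("wrist"))
E
```

```text
t=10.9 head=86.02 spin=0.00 then tool shift [ 0.0002 -0.0012  0.0653] rows>= 1.6313207716934046 F [ 1.7  0.5 -0.1] w 0.0468
```

View pics/w8.png

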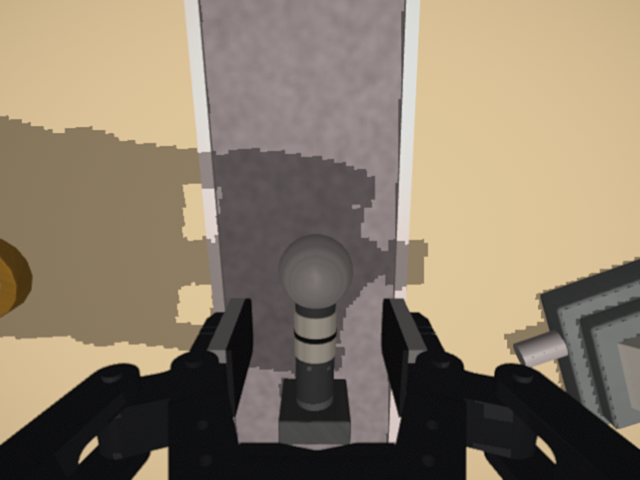

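```bash
python3 - <<'E'
from h import *
print(onz("wrist",[(316,271)],.021))
E
```

```text
[[ 0.60018529 -0.09634367  0.021     ]]
```

Call:
{"fn": "step_arm", "kwargs": {"rows": [[0, -0.001, 0.01, 0, 0.55], [0, 0, 0.015, 0, 0.55], [0, 0, 0.015, 0, 0.55], [0, 0, 0.013, 0, 0.55], [0, 0, 0.008, 0, 0.55], [0, 0, 0.004, 0, 0.55], [0, 0, 0, 0, 0.55], [0, 0, 0, 0, 0.35], [0, 0, 0, 0, 0.3], [0, 0, 0, 0, 0.2], [0, 0, 0, 0, 0.2], [0, 0, 0, 0, 0.2]], "grip_force": 20}}

```text
time_s: 11.93
tool_pos: [0.6001, -0.0965, 0.0043]
tcp_rot: [0.731, 0.682, 0.0, 0.0]
wrist_force: [1.1, 0.0, 1.6]
gripper_width: 0.0347
```

Call:
{"fn": "step_arm", "kwargs": {"rows": [[0, 0, -0.005, 0, 0.2], [0, 0, -0.01, 0, 0.2], [0, 0, -0.012, 0, 0.2], [0, 0, -0.012, 0, 0.2], [0, 0, -0.012, 0, 0.2], [0, 0, -0.012, 0, 0.2], [0, 0, -0.012, 0, 0.2], [0, 0, -0.01, 0, 0.2], [0, 0, -0.005, 0, 0.2], [0, 0, 0, 0, 0.2], [0, 0, 0, 0, 0.2], [0, 0, 0, 0, 0.2]]}}

```text
time_s: 12.93
tool_pos: [0.5994, -0.0964, 0.093]
tcp_rot: [0.731, 0.682, -0.0, -0.0]
wrist_force: [0.0, 0.5, -4.4]
gripper_width: 0.0345
```

Call:
{"fn": "step_arm", "kwargs": {"rows": [[0, 0, 0.004, 0, 0.2], [0, 0, 0.006, 0, 0.2], [0, 0, 0.005, 0, 0.2], [0, 0, 0.002, 0, 0.2], [0, 0, 0, 0, 0.2], [0, 0, 0, 0, 0.2]]}}

```text
time_s: 13.43
tool_pos: [0.6005, -0.0964, 0.0776]
tcp_rot: [0.731, 0.682, 0.001, 0.001]
wrist_force: [-1.8, 2.0, 7.9]
gripper_width: 0.0344
```

```bash
python3 - <<'E'
from h import *
print(sense()["wrist_force"],sense()["tool_pos"])
cv2.imwrite("pics/w9.png",read_camera("wrist"));s=read_camera("side");cv2.imwrite("pics/s9.png",cv2.resize(s[100:300,250:450],None,fx=3,fy=3))
E
```

```text
[-1.77735595  2.02717607  7.93745898] [ 0.60050228 -0.09643263  0.07762412]
```

View pics/s9.png

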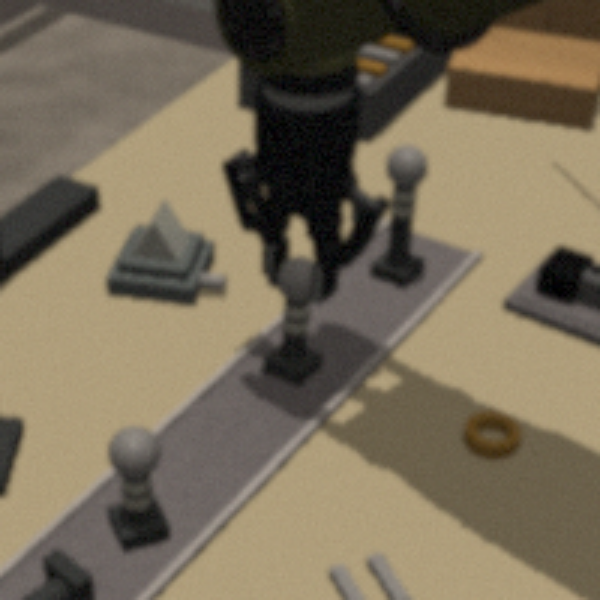

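View pics/w9.png

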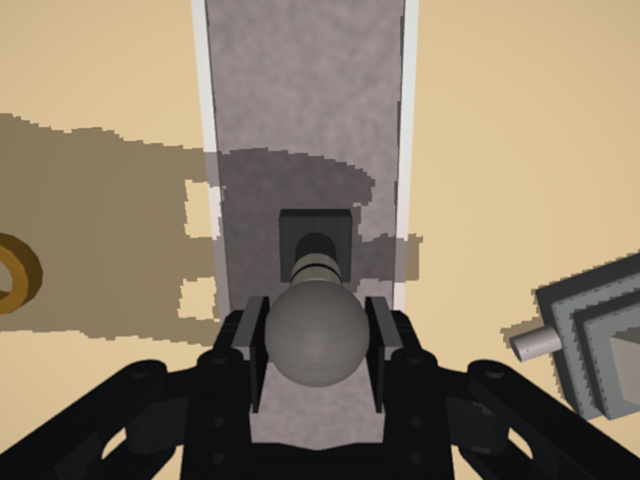

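```bash
python3 - <<'E'
from h import *
print("foot far edge top",onz("wrist",[(281,210),(351,210)],.018), "bottom edges sides",onz("wrist",[(281,282),(350,282)],.018))
b=sense()["tool_pos"]+[0,0,.0165]; print(b, proj("wrist",b))
P=lambda q: proj("wrist",q).round(0).tolist()
for t in (-15,-8,0,8,15):
    a=np.radians(t); ax=np.array([0,np.sin(a),-np.cos(a)]); u=np.array([0,np.cos(a),np.sin(a)])
    print(t,[P(b+ax*.072+u*.018+np.array([s,0,0])) for s in (-.018,.018)], P(b+ax*.086+u*.018), "low z",(b+ax*.086+u*.018)[2],(b+ax*.086-u*.018)[2])
E
```

```text
foot far edge top [[ 0.58414098 -0.06707601  0.018     ]
 [ 0.6179967  -0.06941552  0.018     ]] bottom edges sides [[ 0.58065075 -0.10455327  0.018     ]
 [ 0.61578078 -0.10699121  0.018     ]]
[ 0.60047743 -0.0964413   0.0941167 ] [[320.078773   344.17396649]]
-15 [[[283.0, 271.0]], [[355.0, 266.0]]] [[319.0, 266.0]] low z 0.00638833812105347 0.015705823744744215
-8 [[[281.0, 254.0]], [[354.0, 249.0]]] [[318.0, 246.0]] low z 0.006448532264702487 0.011458763899264842
0 [[[279.0, 235.0]], [[354.0, 230.0]]] [[316.0, 225.0]] low z 0.008116701993758718 0.008116701993758718
8 [[[277.0, 217.0]], [[353.0, 212.0]]] [[315.0, 204.0]] low z 0.011458763899264842 0.006448532264702487
15 [[[274.0, 202.0]], [[353.0, 196.0]]] [[313.0, 186.0]] low z 0.015705823744744215 0.00638833812105347
```

Call:
{"fn": "step_arm", "kwargs": {"rows": [[0, 0, 0.001, 0, 0.2], [0, 0, 0.001, 0, 0.2], [0, 0, 0.001, 0, 0.2], [0, 0, 0, 0, 0.2], [0, 0, 0, 0, 0.2], [0, 0, 0, 0, 0.42], [0, 0, 0, 0, 0.45], [0, 0, 0, 0, 0.48], [0, 0, 0, 0, 0.6], [0, 0, 0, 0, 0.6], [0, 0, 0, 0, 0.6], [0, 0, 0, 0, 0.6]]}}

```text
time_s: 14.53
tool_pos: [0.5997, -0.0965, 0.0736]
tcp_rot: [0.731, 0.682, -0.0, -0.0]
wrist_force: [-0.0, 0.5, 0.4]
gripper_width: 0.0512
```

Call:
{"fn": "step_arm", "kwargs": {"rows": [[0, 0, -0.005, 0, 0.6], [0, 0, -0.012, 0, 0.6], [0, 0, -0.02, 0, 0.6], [0, 0, -0.03, 0, 0.6], [0, 0, -0.03, 0, 0.6], [0, 0, -0.03, 0, 0.6], [0, 0, -0.03, 0, 0.6], [0, 0, -0.01, 0, 0.6], [0, 0, 0, 0, 0.6]]}}

```text
time_s: 15.28
tool_pos: [0.6006, -0.0966, 0.2449]
tcp_rot: [0.731, 0.682, 0.002, 0.003]
wrist_force: [0.1, -0.4, 0.2]
gripper_width: 0.0511
```

```bash
python3 - <<'E'
from h import *
cv2.imwrite("pics/w10.png",read_camera("wrist"))
go(0.62,0.22,0.27,80)
E
```

```text
t=15.3 head=86.05 spin=1.01 then tool shift [ 0.3152 -0.0352 -0.028 ] rows>= 7.879543202177194 F [-0.6 -0.4 -0.8] w 0.0513
```

View pics/w10.png

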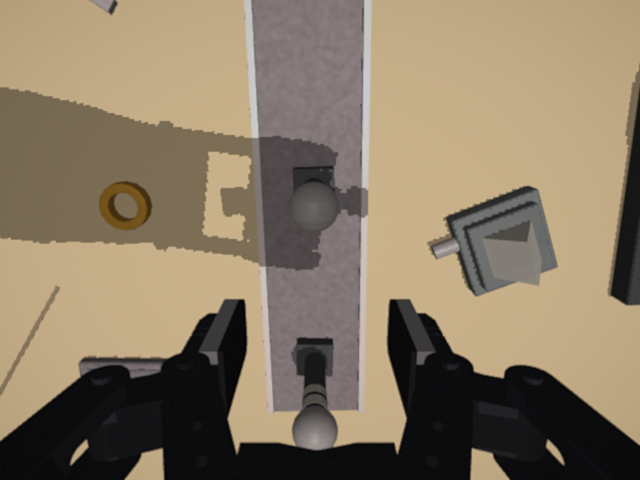

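Call:
{"fn": "step_arm", "kwargs": {"rows": [[0.01, 0, -0.005, 0.5, 0.6], [0.02, -0.003, -0.005, 0.5, 0.6], [0.03, -0.003, -0.005, 0.4, 0.6], [0.03, -0.003, -0.005, 0, 0.6], [0.03, -0.003, 0, 0, 0.6], [0.03, -0.004, 0, 0, 0.6], [0.03, -0.004, 0, 0, 0.6], [0.03, -0.004, 0, 0, 0.6], [0.03, -0.004, 0, 0, 0.6], [0.03, -0.004, 0, 0, 0.6], [0.02, -0.004, 0, 0, 0.6], [0.01, 0, 0, 0, 0.6]]}}

```text
time_s: 16.33
tool_pos: [0.6234, 0.2072, 0.2587]
tcp_rot: [0.778, 0.628, -0.001, -0.001]
wrist_force: [-0.8, 0.7, -0.1]
gripper_width: 0.0511
```

Call:
{"fn": "step_arm", "kwargs": {"rows": [[0, 0, 0, 0, 0.6], [0, 0, 0, 0, 0.6], [0, 0, 0, 0, 0.6]]}}

```text
time_s: 16.58
tool_pos: [0.6243, 0.2032, 0.2603]
tcp_rot: [0.779, 0.626, -0.0, -0.0]
wrist_force: [-0.9, -0.2, 0.8]
gripper_width: 0.0512
```

```bash
python3 - <<'E'
from h import *
cv2.imwrite("pics/w11.png",read_camera("wrist"))
go(0.627,0.299,0.07,77.5)
E
```

```text
t=16.6 head=77.56 spin=0.01 then tool shift [ 0.0942 -0.0181  0.1906] rows>= 4.764053224214396 F [-0.7  0.2  0.5] w 0.0511
```

View pics/w11.png

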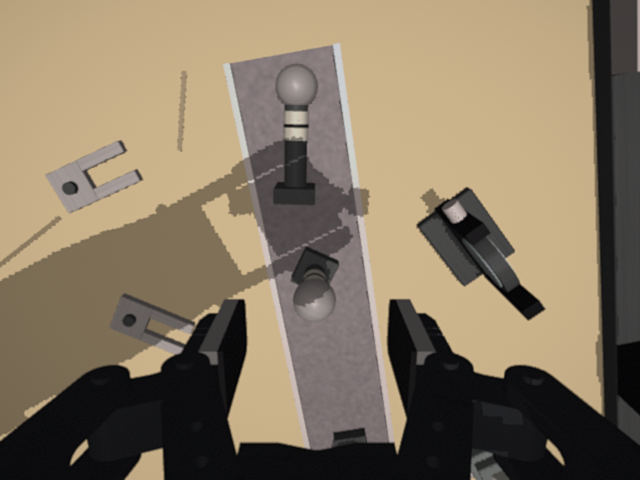

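The wrist view shows the third tipped post with its ball at (297,87) and the foot underside's top edge near (294,202). The 92 mm post stands at (315,295). The 104's foot is just visible at (349,435).

```bash
python3 - <<'E'
from h import *
b=onz("wrist",[(297,87)],.021)[0];f=onz("wrist",[(294,203)],.039)[0]
print(b,f,"len",np.hypot(*(b-f)[:2])+.018,"head",np.degrees(np.arctan2(b[1]-f[1],b[0]-f[0])))
print("rails in",onz("wrist",[(237,87),(344,87)],.007), "end",onz("wrist",[(225,66),(340,44)],.003))
print("92 ball",onz("wrist",[(315,297)],.003+.074))
go(b[0],b[1],.07,76.5)
E
```

```text
[0.62659795 0.29760964 0.021     ] [0.60292767 0.20444395 0.039     ] len 0.11412558833668837 head 75.7446788632574
rails in [[0.57478594 0.30971683 0.007     ]
 [0.66634254 0.28952932 0.007     ]] end [[0.56852658 0.32903943 0.003     ]
 [0.67015234 0.3247131  0.003     ]]
92 ball [[0.60543966 0.13052701 0.077     ]]
t=16.6 head=77.56 spin=0.18 then tool shift [ 0.0924 -0.0198  0.1906] rows>= 4.764079699924423 F [-0.7  0.2  0.5] w 0.0511
```

Call:
{"fn": "step_arm", "kwargs": {"rows": [[0.005, -0.002, 0.01, 0.2, 0.55], [0.012, -0.003, 0.015, 0, 0.55], [0.015, -0.003, 0.02, 0, 0.55], [0.015, -0.003, 0.02, 0, 0.55], [0.015, -0.003, 0.02, 0, 0.55], [0.015, -0.003, 0.025, 0, 0.55], [0.01, -0.002, 0.025, 0, 0.55], [0.005, -0.001, 0.025, 0, 0.55], [0, 0, 0.02, 0, 0.55], [0, 0, 0.01, 0, 0.55], [0, 0, 0, 0, 0.55], [0, 0, 0, 0, 0.55]]}}

```text
time_s: 17.63
tool_pos: [0.6267, 0.298, 0.0716]
tcp_rot: [0.786, 0.618, 0.0, 0.0]
wrist_force: [0.3, 0.9, 0.0]
gripper_width: 0.0472
```

Call:
{"fn": "step_arm", "kwargs": {"rows": [[0, 0, 0, 0, 0.55], [0, 0, 0, 0, 0.55]]}}

```text
time_s: 17.8
tool_pos: [0.627, 0.2987, 0.0727]
tcp_rot: [0.786, 0.619, 0.001, 0.0]
wrist_force: [-0.3, -0.1, 0.4]
gripper_width: 0.0468
```

```bash
python3 - <<'E'
from h import *
cv2.imwrite("pics/w12.png",read_camera("wrist"))
go(0.6266,0.2976,0.005,76.5)
E
```

```text
t=17.9 head=76.43 spin=-0.01 then tool shift [-0.0012 -0.0001  0.0674] rows>= 1.684613350794915 F [0.4 0.2 0.2] w 0.0467
```

View pics/w12.png

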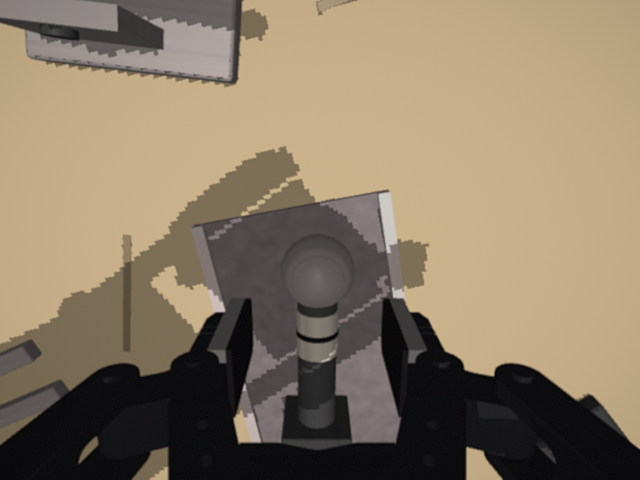

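Call:
{"fn": "step_arm", "kwargs": {"rows": [[-0.001, 0, 0.01, 0, 0.54], [0, 0, 0.015, 0, 0.54], [0, 0, 0.015, 0, 0.54], [0, 0, 0.015, 0, 0.54], [0, 0, 0.008, 0, 0.54], [0, 0, 0.004, 0, 0.54], [0, 0, 0, 0, 0.54], [0, 0, 0, 0, 0.35], [0, 0, 0, 0, 0.3], [0, 0, 0, 0, 0.2], [0, 0, 0, 0, 0.2], [0, 0, 0, 0, 0.2]], "grip_force": 20}}

```text
time_s: 18.85
tool_pos: [0.6262, 0.2979, 0.0042]
tcp_rot: [0.786, 0.619, 0.0, 0.0]
wrist_force: [1.8, -0.5, -0.3]
gripper_width: 0.0347
```

Call:
{"fn": "step_arm", "kwargs": {"rows": [[0, 0, -0.005, 0, 0.2], [0, 0, -0.01, 0, 0.2], [0, 0, -0.012, 0, 0.2], [0, 0, -0.012, 0, 0.2], [0, 0, -0.012, 0, 0.2], [0, 0, -0.012, 0, 0.2], [0, 0, -0.012, 0, 0.2], [0, 0, -0.012, 0, 0.2], [0, 0, -0.012, 0, 0.2], [0, 0, -0.008, 0, 0.2], [0, 0, 0, 0, 0.2], [0, 0, 0, 0, 0.2]]}}

```text
time_s: 19.85
tool_pos: [0.6259, 0.2977, 0.1109]
tcp_rot: [0.786, 0.619, -0.0, 0.0]
wrist_force: [-1.3, -1.1, -4.5]
gripper_width: 0.0344
```

```bash
python3 - <<'E'
from h import *
cv2.imwrite("pics/w13.png",read_camera("wrist"))
go(0.617,0.255,0.11,76.5)
E
```

```text
t=19.9 head=76.45 spin=-0.01 then tool shift [-0.0434  0.0015  0.0001] rows>= 1.0844339308330821 F [-0.6 -0.2 -6.3] w 0.0344
```

View pics/w13.png

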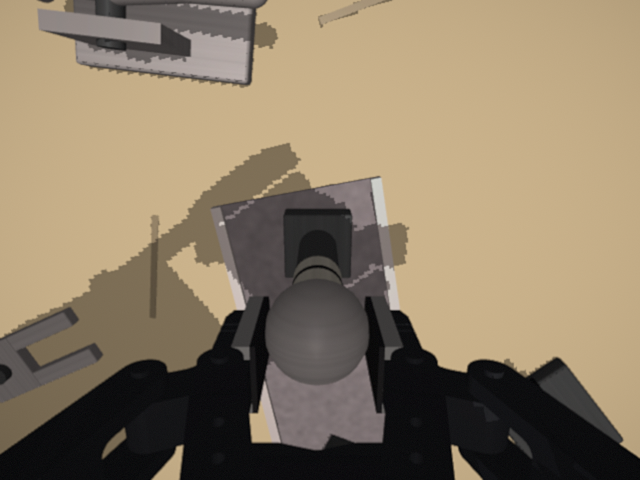

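Call:
{"fn": "step_arm", "kwargs": {"rows": [[-0.003, 0, 0, -0.3, 0.2], [-0.006, 0, 0, -0.4, 0.2], [-0.008, 0, 0, -0.4, 0.2], [-0.009, 0.001, 0, -0.4, 0.2], [-0.008, 0, 0, -0.2, 0.2], [-0.006, 0, 0, 0, 0.2], [-0.003, 0, 0, 0, 0.2], [0, 0, 0.004, 0, 0.2], [0, 0, 0.007, 0, 0.2], [0, 0, 0.007, 0, 0.2], [0, 0, 0.004, 0, 0.2], [0, 0, 0, 0, 0.2]]}}

```text
time_s: 20.9
tool_pos: [0.6225, 0.2561, 0.0899]
tcp_rot: [0.727, 0.686, 0.002, 0.001]
wrist_force: [2.2, 0.6, 4.5]
gripper_width: 0.0343
```

Call:
{"fn": "step_arm", "kwargs": {"rows": [[0, 0, 0.001, 0, 0.2], [0, 0, 0.001, 0, 0.2], [0, 0, 0.001, 0, 0.2], [0, 0, 0, 0, 0.2], [0, 0, 0, 0, 0.2]]}}

```text
time_s: 21.32
tool_pos: [0.6232, 0.2568, 0.0896]
tcp_rot: [0.727, 0.686, 0.004, 0.001]
wrist_force: [-2.5, 3.2, 22.7]
gripper_width: 0.0342
```

```bash
python3 - <<'E'
from h import *
cv2.imwrite("pics/w14.png",read_camera("wrist"))
go(0.617,0.255,0.0845,86.9)
E
```

```text
t=21.4 head=86.68 spin=-0.04 then tool shift [-0.0021 -0.0062  0.0051] rows>= 0.15386410391519634 F [-2.3  3.  23.2] w 0.0348
```

View pics/w14.png

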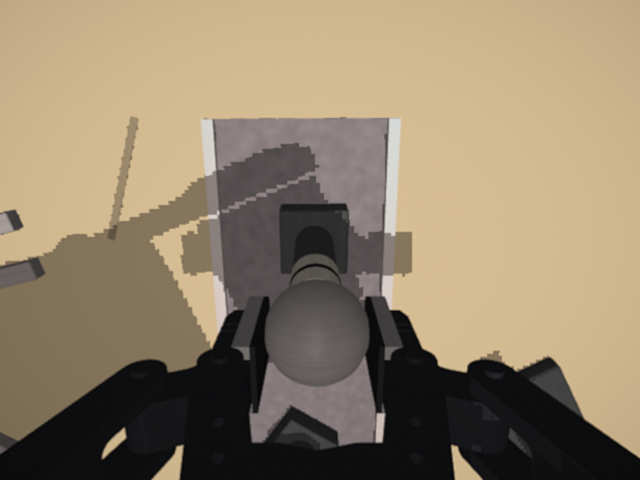

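Call:
{"fn": "step_arm", "kwargs": {"rows": [[0, 0, -0.001, 0, 0.2], [0, 0, 0, 0, 0.42], [0, 0, 0, 0, 0.46], [0, 0, 0, 0, 0.5], [0, 0, 0, 0, 0.6], [0, 0, 0, 0, 0.6], [0, 0, 0, 0, 0.6], [0, 0, 0, 0, 0.6]]}}

```text
time_s: 22.03
tool_pos: [0.6215, 0.255, 0.0866]
tcp_rot: [0.728, 0.686, -0.0, -0.0]
wrist_force: [0.2, -0.2, 0.8]
gripper_width: 0.051
```

Call:
{"fn": "step_arm", "kwargs": {"rows": [[0, 0, -0.005, 0, 0.6], [0, 0, -0.012, 0, 0.6], [0, 0, -0.02, 0, 0.6], [0, 0, -0.03, 0, 0.6], [0, 0, -0.03, 0, 0.6], [0, 0, -0.03, 0, 0.6], [0, 0, -0.03, 0, 0.6], [0, 0, -0.01, 0, 0.6], [0, 0, 0, 0, 0.6]]}}

```text
time_s: 22.78
tool_pos: [0.6221, 0.2553, 0.2583]
tcp_rot: [0.727, 0.686, 0.003, 0.001]
wrist_force: [-0.2, -0.2, 0.3]
gripper_width: 0.0512
```

```bash
python3 - <<'E'
from h import *
cv2.imwrite("pics/w15.png",read_camera("wrist"))
cv2.imwrite("pics/t15.png",read_camera("top"))
cv2.imwrite("pics/s15.png",read_camera("side"))
go(0.40,-0.30,0.25,0)
E
```

```text
t=22.9 head=86.64 spin=14.44 then tool shift [-0.2211  0.5549  0.0015] rows>= 13.872751520566814 F [-0.4  0.4 -1. ] w 0.0514
```

View pics/w15.png

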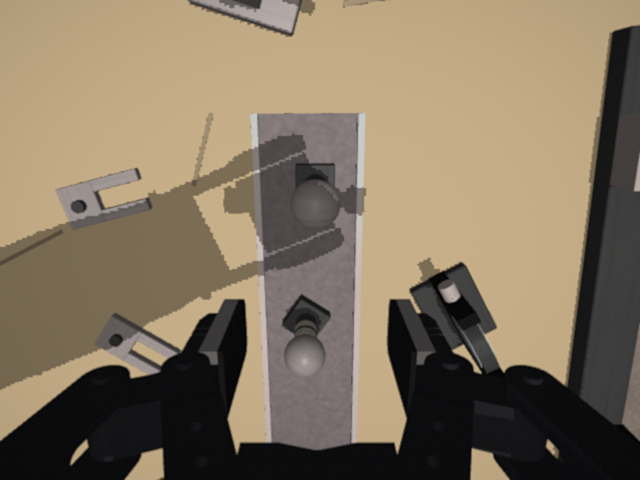

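View pics/s15.png

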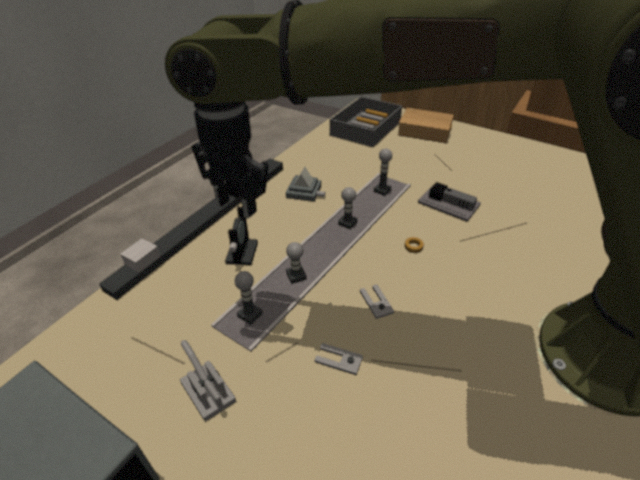

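Call:
{"fn": "step_arm", "kwargs": {"rows": [[-0.015, -0.005, 0, 0, 0.6], [-0.03, -0.01, 0, 0, 0.6], [-0.035, -0.012, 0, 0, 0.6], [-0.035, -0.012, 0, 0, 0.6], [-0.035, -0.012, 0, 0, 0.6], [-0.035, -0.012, 0, 0, 0.6], [-0.035, -0.012, 0, 0, 0.6], [-0.035, -0.012, 0, 0, 0.6], [-0.035, -0.012, 0, 0, 0.6], [-0.035, -0.012, 0, 0, 0.6], [-0.035, -0.012, 0, 0, 0.7], [-0.035, -0.012, 0, 0, 0.8]]}}

```text
time_s: 23.93
tool_pos: [0.4621, -0.1326, 0.2524]
tcp_rot: [0.727, 0.686, -0.001, -0.001]
wrist_force: [0.3, 0.0, 0.5]
gripper_width: 0.0681
```

Call:
{"fn": "step_arm", "kwargs": {"rows": [[-0.035, -0.012, 0, 1, 0.8], [0, 0, 0, 1, 0.8], [0, 0, 0, 1, 0.8], [0, 0, 0, 1, 0.8], [0, 0, 0, 1, 0.8], [0, 0, 0, 1, 0.8], [0, 0, 0, 1, 0.8], [0, 0, 0, 1, 0.8], [0, 0, 0, 1, 0.8], [0, 0, 0, 1, 0.8], [0, 0, 0, 1, 0.8], [0, 0, 0, 1, 0.8]]}}

```text
time_s: 24.93
tool_pos: [0.4491, -0.1654, 0.2523]
tcp_rot: [0.992, 0.125, -0.001, -0.001]
wrist_force: [-0.1, -0.7, 0.2]
gripper_width: 0.0682
```

```bash
python3 - <<'E'
from h import *
go(0.36,-0.29,0.25,0)
go(0.36,-0.29,0.25)
E
```

```text
t=24.9 head=14.35 spin=2.39 then tool shift [-0.089   0.1246  0.0022] rows>= 3.115556591702988 F [-0.1 -0.7  0.2] w 0.0682
t=24.9 head=14.35 spin=0.00 then tool shift [-0.1172  0.0987  0.0023] rows>= 2.9288165708885145 F [-0.1 -0.7  0.2] w 0.0682
```

Call:
{"fn": "step_arm", "kwargs": {"rows": [[-0.02, 0.016, 0, 0, 0.8], [-0.033, 0.028, 0, 0, 0.8], [-0.033, 0.028, 0, 0, 0.8], [-0.03, 0.026, 0, 0, 0.8], [0, 0, 0, 1, 0.8], [0, 0, 0, 1, 0.8], [0, 0, 0, 1, 0.8], [0, 0, 0, 0.2, 0.8], [0, 0, 0, 0, 0.8], [0, 0, 0, 0, 0.8], [0, 0, 0, 0, 0.8]]}}

```text
time_s: 25.85
tool_pos: [0.364, -0.2869, 0.2534]
tcp_rot: [0.999, -0.038, -0.0, -0.0]
wrist_force: [-0.1, 0.2, 0.2]
gripper_width: 0.0682
```

```bash
python3 - <<'E'
from h import *
go(0.36,-0.29,0.25,-5)
cv2.imwrite("pics/w16.png",read_camera("wrist"))
for n in("reader","rest"):
  for r in regions_of("wrist",n):
    if r["score"]>.5: 
        ys,xs=np.nonzero(r["mask"]); print(n,r["score"],r["bbox"],cv2.minAreaRect(np.c_[xs,ys].astype(np.float32)))
E
```

```text
t=25.9 head=-4.39 spin=0.10 then tool shift [-0.0037  0.0034  0.0034] rows>= 0.09245414363166338 F [-0.1  0.2  0.2] w 0.0682
reader 0.59 [303.0, 67.5, 358.2, 215.9] ((329.0, 142.0), (148.0, 54.0), 90.0)
rest 0.67 [274.4, 50.3, 384.8, 215.5] ((328.5958557128906, 131.8540802001953), (107.0161361694336, 164.8592071533203), 0.6740368604660034)
```

View pics/w16.png

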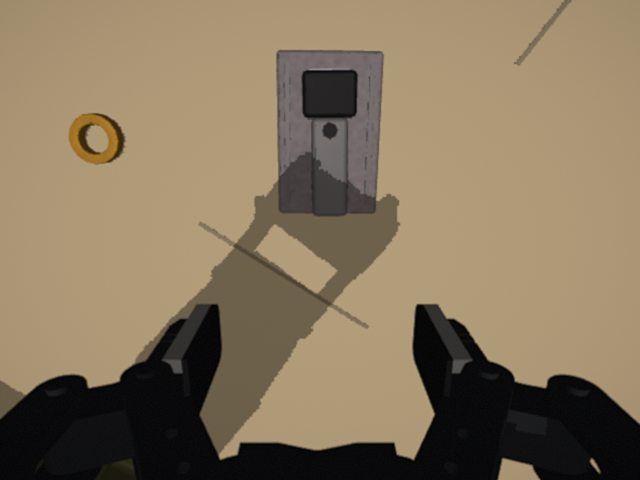

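```bash
python3 - <<'E'
from h import *
pts=[(304,70),(356,70),(314,119),(347,119),(313,214),(347,214)]
Q=onz("wrist",pts,.042);print(Q.round(4))
tail=Q[4:].mean(0);front=Q[:2].mean(0);d=front-tail
h=np.degrees(np.arctan2(d[1],d[0]));print("len",np.hypot(d[0],d[1]),"head",h)
u=d/np.linalg.norm(d);o=(tail+u*.06+front-u*.058)/2;print("origin",o)
pad=onz("wrist",[(278,51),(383,53),(376,213),(279,212)],.012);print(pad.round(4))
for w in (Q[0]-Q[1],Q[4]-Q[5]):print(np.hypot(w[0],w[1]))
t=o-u*.002;go(t[0],t[1],.07,h)
E
```

```text
[[ 0.4662 -0.2839  0.042 ]
 [ 0.4631 -0.3241  0.042 ]
 [ 0.4291 -0.2887  0.042 ]
 [ 0.4271 -0.315   0.042 ]
 [ 0.3514 -0.2817  0.042 ]
 [ 0.3492 -0.3105  0.042 ]]
len 0.11465819070119976 head -3.943846702932973
origin [ 0.40846947 -0.30011286  0.042     ]
[[ 0.4851 -0.263   0.012 ]
 [ 0.4768 -0.3499  0.012 ]
 [ 0.3406 -0.3389  0.012 ]
 [ 0.3485 -0.2497  0.012 ]]
0.040297980252444174
0.028983967455286277
t=26.0 head=-4.47 spin=-0.09 then tool shift [0.0433 0.01   0.1837] rows>= 4.59212482777505 F [ 0.6 -0.2 -0.2] w 0.0684
```

Call:
{"fn": "step_arm", "kwargs": {"rows": [[0.006, 0.002, 0.015, -0.08, 0.7], [0.01, 0.002, 0.02, 0, 0.7], [0.01, 0.002, 0.025, 0, 0.7], [0.01, 0.002, 0.025, 0, 0.7], [0.006, 0.002, 0.025, 0, 0.7], [0, 0, 0.025, 0, 0.7], [0, 0, 0.02, 0, 0.7], [0, 0, 0, 0, 0.7], [0, 0, 0, 0, 0.7], [0, 0, 0, 0, 0.7]]}}

```text
time_s: 26.83
tool_pos: [0.4056, -0.3005, 0.1001]
tcp_rot: [0.999, -0.035, 0.001, 0.0]
wrist_force: [-0.2, 0.8, -0.1]
gripper_width: 0.0597
```

```bash
python3 - <<'E'
from h import *
go(0.408,-0.300,0.015,-4)
cv2.imwrite("pics/w17.png",read_camera("wrist"))
E
```

```text
t=26.8 head=-4.05 spin=-0.01 then tool shift [ 0.0022 -0.0008  0.0851] rows>= 2.128270720502438 F [-0.2  0.8 -0.1] w 0.0597
```

View pics/w17.png

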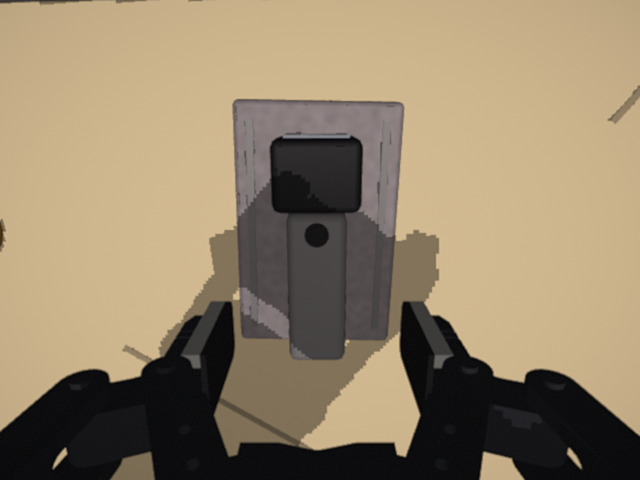

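```bash
python3 - <<'E'
from h import *
pts=[(273,141),(361,141),(288,213),(345,213),(290,357),(344,358)]
Q=onz("wrist",pts,.042);print(Q.round(4))
tail=Q[4:].mean(0);front=Q[:2].mean(0);d=front-tail
h=np.degrees(np.arctan2(d[1],d[0]));print("len",np.hypot(d[0],d[1]),"head",h)
u=d/np.linalg.norm(d);o=(tail+u*.06+front-u*.058)/2;print("origin",o)
pad=onz("wrist",[(235,100),(403,103),(388,340),(242,338)],.012);print(pad.round(4),pad.mean(0))
t=o;go(t[0],t[1],.015,h)
E
```

```text
[[ 0.4659 -0.2837  0.042 ]
 [ 0.463  -0.324   0.042 ]
 [ 0.4315 -0.2875  0.042 ]
 [ 0.4296 -0.3149  0.042 ]
 [ 0.3524 -0.2814  0.042 ]
 [ 0.3498 -0.3103  0.042 ]]
len 0.11361220685298544 head -4.028902185863451
origin [ 0.40877451 -0.29992627  0.042     ]
[[ 0.486  -0.2631  0.012 ]
 [ 0.4784 -0.3494  0.012 ]
 [ 0.3412 -0.3386  0.012 ]
 [ 0.3489 -0.25    0.012 ]] [ 0.41360201 -0.30026306  0.012     ]
t=26.9 head=-4.06 spin=-0.00 then tool shift [ 0.0028 -0.001   0.0854] rows>= 2.133931099014124 F [0.6 0.3 0.6] w 0.0597
```

Call:
{"fn": "step_arm", "kwargs": {"rows": [[0.0025, -0.001, 0.01, 0, 0.7], [0, 0, 0.015, 0, 0.7], [0, 0, 0.015, 0, 0.7], [0, 0, 0.015, 0, 0.7], [0, 0, 0.015, 0, 0.7], [0, 0, 0.01, 0, 0.7], [0, 0, 0.005, 0, 0.7], [0, 0, 0, 0, 0.7], [0, 0, 0, 0, 0.7]]}}

```text
time_s: 27.63
tool_pos: [0.408, -0.2995, 0.0142]
tcp_rot: [0.999, -0.035, 0.0, 0.0]
wrist_force: [0.5, 0.5, 0.9]
gripper_width: 0.0596
```

```bash
python3 - <<'E'
from h import *
s=sense();print(s["tool_pos"],s["tcp_rot"],s["wrist_force"])
cv2.imwrite("pics/w18.png",read_camera("wrist"))
E
```

```text
[ 0.40796604 -0.29946175  0.01421583] [ 9.99370275e-01 -3.54819614e-02  2.22454115e-04  1.83976257e-04] [0.53874594 0.4721706  0.87273408]
```

View pics/w18.png

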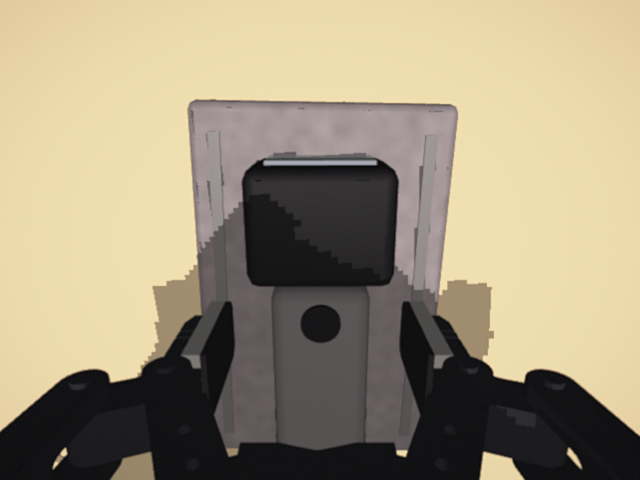

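Call:
{"fn": "step_arm", "kwargs": {"rows": [[0, 0, 0, 0, 0.5], [0, 0, 0, 0, 0.4], [0, 0, 0, 0, 0.3], [0, 0, 0, 0, 0.2], [0, 0, 0, 0, 0.2], [0, 0, 0, 0, 0.2], [0, 0, 0, 0, 0.2]], "grip_force": 50}}

```text
time_s: 28.27
tool_pos: [0.4081, -0.2996, 0.0145]
tcp_rot: [0.999, -0.036, 0.001, 0.0]
wrist_force: [-0.4, 0.2, 6.2]
gripper_width: 0.0294
```

```bash
python3 - <<'E'
from h import *
s=sense();print(s["tool_pos"],s["tcp_rot"],s["wrist_force"],s["gripper_width"])
cv2.imwrite("pics/w19.png",read_camera("wrist"))
cv2.imwrite("pics/t19.png",read_camera("top")[170:350,190:530])
E
```

```text
[ 0.40806136 -0.29962649  0.0145345 ] [ 9.99367248e-01 -3.55615108e-02  5.44249957e-04  4.31315813e-04] [-0.3659612   0.15119672  6.22911604] 0.029380837054751235
```

View pics/w19.png

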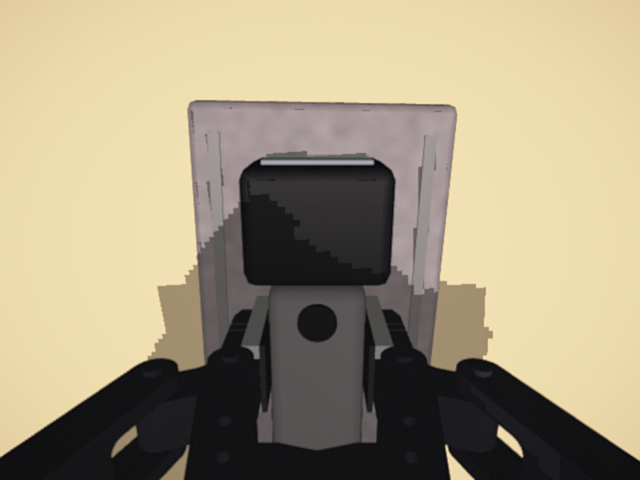

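View pics/t19.png

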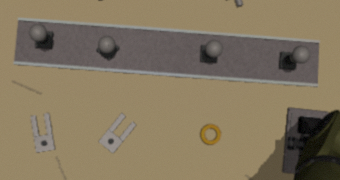

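Call:
{"fn": "step_arm", "kwargs": {"rows": [[0, 0, -0.004, 0, 0.2], [0, 0, -0.01, 0, 0.2], [0, 0, -0.02, 0, 0.2], [0, 0, -0.025, 0, 0.2], [0, 0, -0.03, 0, 0.2], [0, 0, -0.03, 0, 0.2], [0, 0, -0.025, 0, 0.2], [0, 0, -0.015, 0, 0.2], [0, 0, -0.006, 0, 0.2], [0, 0, 0, 0, 0.2]]}}

```text
time_s: 29.2
tool_pos: [0.4079, -0.2995, 0.1803]
tcp_rot: [0.999, -0.036, 0.001, 0.001]
wrist_force: [-0.3, -0.9, -2.2]
gripper_width: 0.0289
```

```bash
python3 - <<'E'
from h import *
cv2.imwrite("pics/w20.png",read_camera("wrist"))
print(sense()["wrist_force"],sense()["gripper_width"])
go(0.48,0.13,0.19,0)
go(0.48,0.13,0.19)
E
```

```text
[-0.26975205 -0.59220274 -2.03068151] 0.02928158657267753
t=29.2 head=-4.07 spin=-0.68 then tool shift [ 0.0724 -0.4292 -0.0112] rows>= 10.729334439567811 F [-0.3 -0.6 -2. ] w 0.0293
t=29.2 head=-4.07 spin=0.00 then tool shift [ 0.0418 -0.4332 -0.0112] rows>= 10.83084181470433 F [-0.3 -0.6 -2. ] w 0.0293
```

View pics/w20.png

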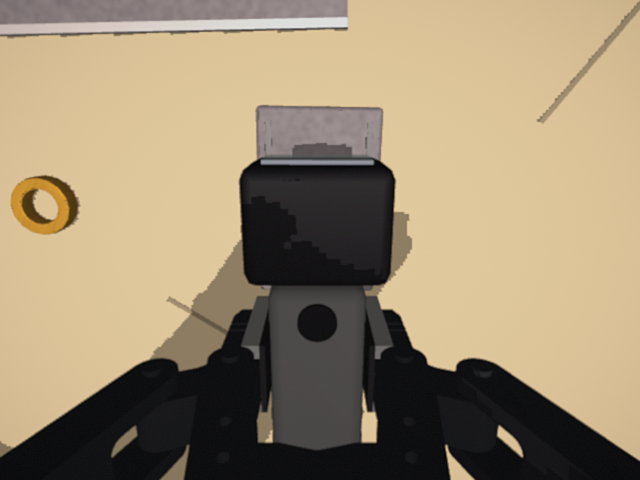

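Call:
{"fn": "step_arm", "kwargs": {"rows": [[0.001, -0.012, -0.002, 0, 0.2], [0.003, -0.025, -0.002, 0, 0.2], [0.004, -0.035, -0.002, 0, 0.2], [0.004, -0.037, -0.002, 0, 0.2], [0.004, -0.037, -0.002, 0, 0.2], [0.004, -0.037, 0, 0, 0.2], [0.004, -0.037, 0, 0, 0.2], [0.004, -0.037, 0, 0, 0.2], [0.004, -0.037, 0, 0, 0.2], [0.004, -0.037, 0, 0, 0.2], [0.004, -0.037, 0, 0, 0.2], [0.003, -0.037, 0, -0.34, 0.2]]}}

```text
time_s: 30.25
tool_pos: [0.4785, 0.104, 0.1876]
tcp_rot: [1.0, -0.018, -0.001, 0.0]
wrist_force: [1.7, -0.4, -2.9]
gripper_width: 0.0292
```

Call:
{"fn": "step_arm", "kwargs": {"rows": [[0.001, -0.02, 0, -0.34, 0.2], [0, -0.01, 0, 0, 0.2], [0, 0, 0, 0, 0.2], [0, 0, 0, 0, 0.2], [0, 0, 0, 0, 0.2]]}}

```text
time_s: 30.67
tool_pos: [0.4807, 0.1307, 0.1884]
tcp_rot: [1.0, -0.001, -0.0, 0.0]
wrist_force: [-0.0, -0.4, -1.3]
gripper_width: 0.0296
```

```bash
python3 - <<'E'
from h import *
m=camera_model("wrist");H=m["hand_eye"]
n=np.array([(317-m["cx"])/m["fx"],(160-m["cy"])/m["fy"],1]);d=H[:3,:3]@n;o=H[:3,3]
for z in (-.0125,-.0265,-.0275): print("nose tool x",(o+d*(z-o[2])/d[2]))
cv2.imwrite("pics/w21.png",read_camera("wrist"))
print(sense()["joints"].round(2))
go(0.48,0.13,0.19,0)
E
```

```text
nose tool x [ 0.05815597 -0.00107558 -0.0125    ]
nose tool x [ 0.05974409 -0.00107887 -0.0265    ]
nose tool x [ 0.05985753 -0.00107911 -0.0275    ]
[ 0.19  0.23  1.72 -0.    1.2   1.76]
t=30.7 head=-0.09 spin=-0.02 then tool shift [-0.0009  0.0005 -0.0015] rows>= 0.03701192938652157 F [-0.7 -0.1 -1.8] w 0.0291
```

View pics/w21.png

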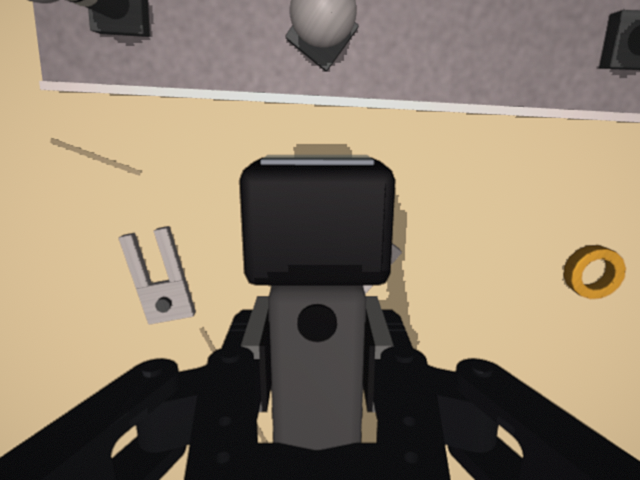

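```bash
cat >> h.py <<'E'
BZ={"92":.077,"104":.089,"116":.101,"128":.113}
def topballs(show=None):
    im=read_camera("top"); x0,y0,x1,y1=190,170,530,270
    g=cv2.cvtColor(im[y0:y1,x0:x1],cv2.COLOR_BGR2GRAY); g=cv2.resize(g,None,fx=4,fy=4,interpolation=cv2.INTER_CUBIC)
    c=cv2.HoughCircles(g,cv2.HOUGH_GRADIENT,1,80,param1=60,param2=14,minRadius=28,maxRadius=44)
    if show: 
        v=cv2.cvtColor(g,cv2.COLOR_GRAY2BGR)
        if c is not None:
            for a in c[0]: cv2.circle(v,(int(a[0]),int(a[1])),int(a[2]),(0,0,255),1)
        cv2.imwrite(show,cv2.resize(v,(800,235)))
    return [] if c is None else [((a[0]-1.5)/4+x0,(a[1]-1.5)/4+y0,a[2]) for a in c[0]]
E
python3 - <<'E'
from h import *
print("wrist",onz("wrist",[(323,14)],.077))
for a in topballs("pics/tb1.png"):
    print(a,{k:onz("top",[a[:2]],z)[0][:2].round(4).tolist() for k,z in BZ.items()})
E
```

```text
wrist [[0.60253062 0.12817289 0.077     ]]
(np.float32(247.25), np.float32(250.5), np.float32(37.7)) {'92': [0.5304, 0.2262], '104': [0.5294, 0.2248], '116': [0.5283, 0.2234], '128': [0.5273, 0.222]}
(np.float32(235.0), np.float32(212.25), np.float32(32.0)) {'92': [0.6079, 0.2541], '104': [0.6062, 0.2524], '116': [0.6044, 0.2507], '128': [0.6026, 0.249]}
(np.float32(478.75), np.float32(232.25), np.float32(40.0)) {'92': [0.5775, -0.2452], '104': [0.576, -0.242], '116': [0.5745, -0.2388], '128': [0.573, -0.2357]}
```

View pics/tb1.png

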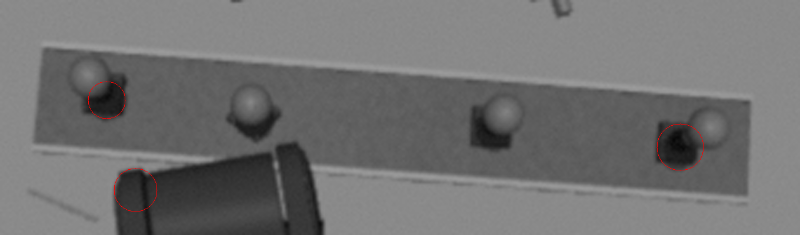

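```bash
python3 - <<'E'
from h import *
for k,p in (("116",(90,76)),("92",(251,106)),("104",(502,115)),("128",(708,127))):
    print(k,onz("top",np.array(p)/2.353+[190,170],BZ[k])[0].round(4))
go(.604-.0585-.061, .128,.0325,0)
E
```

```text
116 [0.6242 0.2651 0.101 ]
92 [0.6048 0.1282 0.077 ]
104 [ 0.6    -0.0874  0.089 ]
128 [ 0.5902 -0.2607  0.113 ]
t=30.8 head=-0.10 spin=-0.02 then tool shift [0.0036 0.0025 0.1562] rows>= 3.9040590929251793 F [-0.3 -1.  -2.3] w 0.0293
```

Call:
{"fn": "step_arm", "kwargs": {"rows": [[0.0035, 0.002, 0.01, 0, 0.2], [0, 0, 0.02, 0, 0.2], [0, 0, 0.025, 0, 0.2], [0, 0, 0.025, 0, 0.2], [0, 0, 0.025, 0, 0.2], [0, 0, 0.025, 0, 0.2], [0, 0, 0.017, 0, 0.2], [0, 0, 0.009, 0, 0.2], [0, 0, 0, 0, 0.2], [0, 0, 0, 0, 0.2], [0, 0, 0, 0, 0.2]]}}

```text
time_s: 31.68
tool_pos: [0.4853, 0.1295, 0.0338]
tcp_rot: [1.0, -0.0, 0.001, -0.0]
wrist_force: [-0.6, 1.4, -1.7]
gripper_width: 0.0292
```

```bash
python3 - <<'E'
from h import *
go(.4845, .1285,.0325,0)
cv2.imwrite("pics/w22.png",read_camera("wrist"));cv2.imwrite("pics/s22.png",cv2.resize(read_camera("side")[200:360,180:420],None,fx=3,fy=3))
E
```

```text
t=31.7 head=-0.01 spin=-0.00 then tool shift [-0.0008  0.001   0.0013] rows>= 0.032552140453390624 F [-0.6  1.4 -1.7] w 0.0292
```

View pics/w22.png

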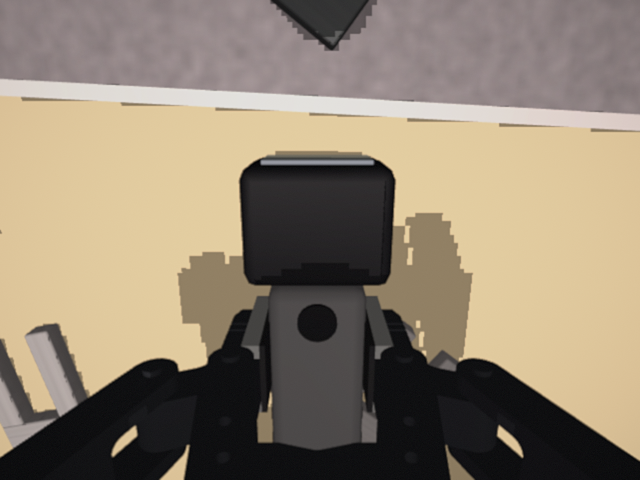

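View pics/s22.png

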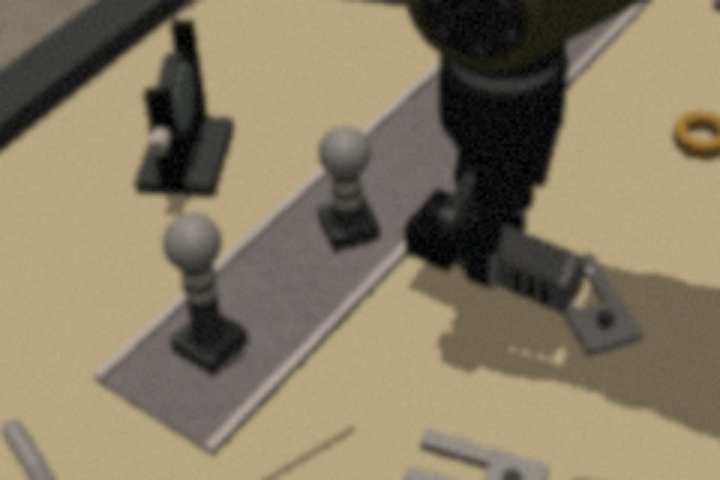

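```bash
python3 - <<'E'
from h import *
print(onz("wrist",[(331,47)],.003),onz("wrist",[(331,47)],.017),cam("wrist")[2])
print(onz("wrist",[(317,160)],.034+.0265))
im=cv2.imread("pics/s22.png");
# side estimate of 92: label centre & foot
m=np.array([345,152])/3+[180,200]; print("side ball",onz("side",m,.077)); 
print("side label",onz("side",np.array([346,195])/3+[180,200],.045))
E
```

```text
[[0.58032455 0.12548709 0.003     ]] [[0.57850386 0.12590665 0.017     ]] [0.55778679 0.13068073 0.17630112]
[[0.5448755  0.13069725 0.0605    ]]
side ball [[0.60355367 0.12750531 0.077     ]]
side label [[0.59931922 0.1350997  0.045     ]]
```

Call:
{"fn": "step_arm", "kwargs": {"rows": [[-0.0005, 0.0028, 0.001, 0, 0.2], [0, 0, 0, 0, 0.2], [0, 0, 0, 0, 0.2], [0, 0, 0, 0, 0.2], [0, 0, 0, 0, 0.2], [0, 0, 0, 0, 0.2], [0, 0, 0, 0, 0.2], [0, 0, 0, 0, 0.2], [0, 0, 0, 0, 0.2], [0, 0, 0, 0, 0.2], [0, 0, 0, 0, 0.2], [0, 0, 0, 0, 0.2]]}}

```text
time_s: 32.78
tool_pos: [0.4841, 0.1268, 0.0318]
tcp_rot: [1.0, 0.0, -0.0, -0.0]
wrist_force: [-0.4, -0.4, -2.5]
gripper_width: 0.0294
```

Call:
{"fn": "step_arm", "kwargs": {"rows": [[0, 0, 0, 0, 0.2], [0, 0, 0, 0, 0.2], [0, 0, 0, 0, 0.2], [0, 0, 0, 0, 0.2], [0, 0, 0, 0, 0.2], [0, 0, 0, 0, 0.2], [0, 0, 0, 0, 0.2], [0, 0, 0, 0, 0.2], [0, 0, 0, 0, 0.2], [0, 0, 0, 0, 0.2], [0, 0, 0, 0, 0.2], [0, 0, 0, 0, 0.2]]}}

```text
time_s: 33.78
tool_pos: [0.4841, 0.1268, 0.0318]
tcp_rot: [1.0, 0.0, 0.0, -0.0]
wrist_force: [0.3, -0.1, -1.6]
gripper_width: 0.0296
```

Call:
{"fn": "step_arm", "kwargs": {"rows": [[0, 0, 0, 0, 0.2], [0, 0, 0, 0, 0.2], [0, 0, 0, 0, 0.2], [0, 0, 0, 0, 0.2], [0, 0, 0, 0, 0.2], [0, 0, 0, 0, 0.2], [0, 0, 0, 0, 0.2], [0, 0, 0, 0, 0.2], [0, 0, 0, 0, 0.2], [0, 0, 0, 0, 0.2], [0, 0, 0, 0, 0.2], [0, 0, 0, 0, 0.2]]}}

```text
time_s: 34.78
tool_pos: [0.4841, 0.1268, 0.0318]
tcp_rot: [1.0, 0.0, 0.0, -0.0]
wrist_force: [-1.0, -0.0, -2.5]
gripper_width: 0.0293
```

Call:
{"fn": "step_arm", "kwargs": {"rows": [[0, 0, 0, 0, 0.2], [0, 0, 0, 0, 0.2], [0, 0, 0, 0, 0.2], [0, 0, 0, 0, 0.2], [0, 0, 0, 0, 0.2], [0, 0, 0, 0, 0.2], [0, 0, 0, 0, 0.2], [0, 0, 0, 0, 0.2], [0, 0, 0, 0, 0.2], [0, 0, 0, 0, 0.2], [0, 0, 0, 0, 0.2], [0, 0, 0, 0, 0.2]]}}

```text
time_s: 35.78
tool_pos: [0.4841, 0.1268, 0.0318]
tcp_rot: [1.0, 0.0, 0.0, -0.0]
wrist_force: [0.7, -0.0, -2.4]
gripper_width: 0.0292
```

```bash
python3 - <<'E'
from h import *
go(.4845, .127,.0325,0)
s=read_camera("side");cv2.imwrite("pics/s23.png",s)
cv2.imwrite("pics/t23.png",cv2.resize(read_camera("top")[160:360,170:550],None,fx=2,fy=2))
E
```

```text
t=35.8 head=0.01 spin=0.00 then tool shift [ 0.0004 -0.0002 -0.0007] rows>= 0.01772567956672013 F [ 0.7 -0.  -2.4] w 0.0292
```

View pics/t23.png

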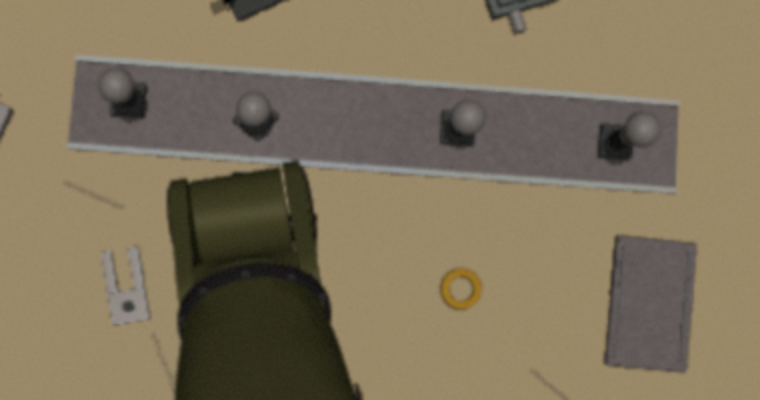

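View pics/s23.png

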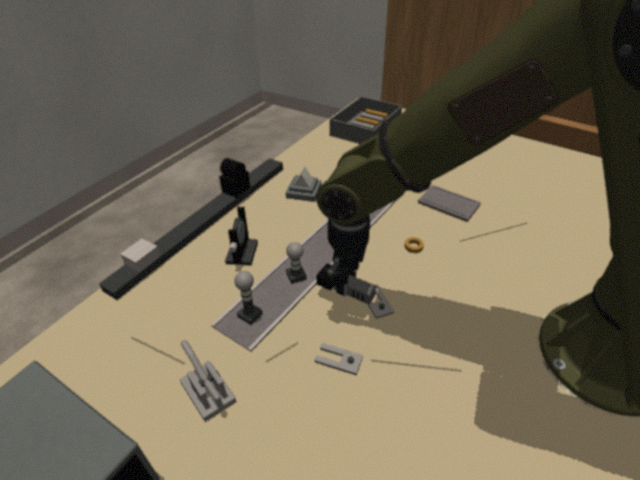

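```bash
python3 - <<'E'
from h import *
for k,p in (("116",(116,84)),("92",(254,109)),("104",(467,118)),("128",(641,129))):
    print(k,onz("top",np.array(p)/2+[170,160],BZ[k])[0].round(4))
go(.4805,-.088,.0445,0)
E
```

```text
116 [0.6248 0.2656 0.101 ]
92 [0.6059 0.1275 0.077 ]
104 [ 0.5997 -0.0877  0.089 ]
128 [ 0.5891 -0.2599  0.113 ]
t=35.9 head=0.01 spin=0.00 then tool shift [-0.0035  0.2148 -0.0127] rows>= 5.369695247996726 F [-0.4  0.3 -1. ] w 0.0293
```

Call:
{"fn": "step_arm", "kwargs": {"rows": [[-0.005, 0, -0.003, 0, 0.2], [-0.01, 0.01, -0.005, 0, 0.2], [-0.005, 0.02, -0.004, 0, 0.2], [0, 0.025, 0, 0, 0.2], [0, 0.03, 0, 0, 0.2], [0, 0.03, 0, 0, 0.2], [0, 0.03, 0, 0, 0.2], [0, 0.03, 0, 0, 0.2], [0, 0.02, 0, 0, 0.2], [0, 0.015, 0, 0, 0.2], [0, 0.005, 0, 0, 0.2], [0, 0, 0, 0, 0.2]]}}

```text
time_s: 36.88
tool_pos: [0.4639, -0.0889, 0.0439]
tcp_rot: [1.0, -0.001, 0.0, 0.0]
wrist_force: [0.1, 0.5, -3.3]
gripper_width: 0.0293
```

```bash
python3 - <<'E'
from h import *
go(.4805,-.088,.0445,0)
cv2.imwrite("pics/w24.png",read_camera("wrist"))
E
```

```text
t=36.9 head=-0.08 spin=-0.01 then tool shift [ 0.0166 -0.0009 -0.0006] rows>= 0.415718729968539 F [ 0.1  0.5 -3.3] w 0.0293
```

View pics/w24.png

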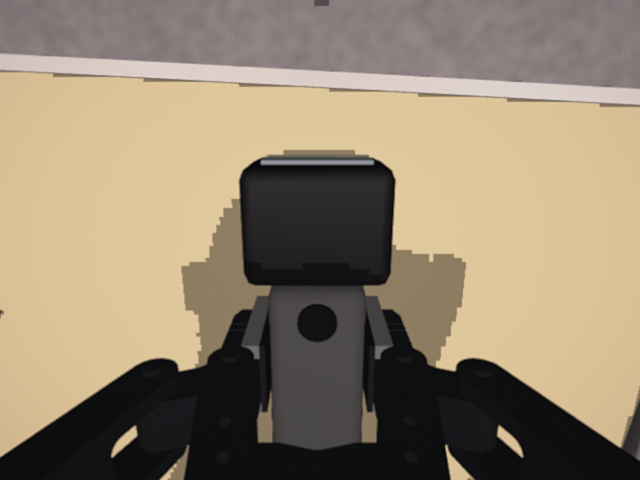

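Call:
{"fn": "step_arm", "kwargs": {"rows": [[0.005, 0, 0, 0, 0.2], [0.007, -0.0008, 0, 0, 0.2], [0.0045, 0, 0, 0, 0.2], [0, 0, 0, 0, 0.2], [0, 0, 0, 0, 0.2]]}}

```text
time_s: 37.35
tool_pos: [0.4808, -0.087, 0.0436]
tcp_rot: [1.0, 0.001, -0.0, -0.0]
wrist_force: [-0.4, -0.0, -1.7]
gripper_width: 0.0291
```

```bash
python3 - <<'E'
from h import *
go(.4805,-.088,.0445,0)
cv2.imwrite("pics/w25.png",read_camera("wrist"))
E
```

```text
t=37.4 head=0.06 spin=0.01 then tool shift [-0.0003  0.001  -0.0009] rows>= 0.02592056703486965 F [-0.4 -0.  -1.7] w 0.0291
```

View pics/w25.png

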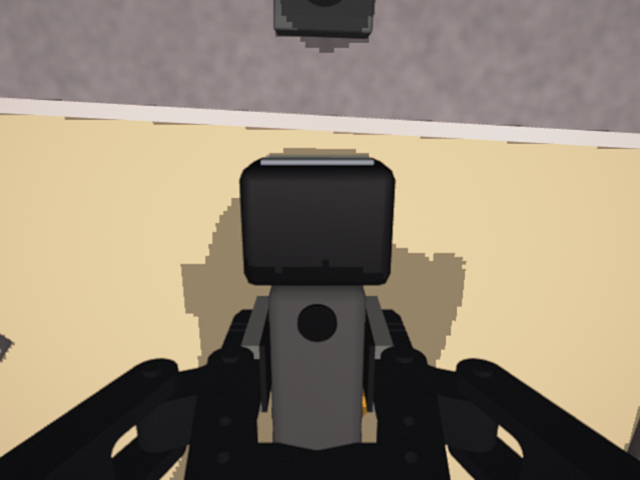

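```bash
python3 - <<'E'
from h import *
a=onz("wrist",[(275,31),(373,34)],.017);print(a,a.mean(0)); b=onz("wrist",[(276,35),(370,39)],.003);print(b,b.mean(0)); print("nose",onz("wrist",[(317,160)],.0436+.0265))
E
```

```text
[[ 0.58039607 -0.07076346  0.017     ]
 [ 0.57943921 -0.1061745   0.017     ]] [ 0.57991764 -0.08846898  0.017     ]
[[ 0.58119501 -0.06985886  0.003     ]
 [ 0.57979208 -0.10674292  0.003     ]] [ 0.58049354 -0.08830089  0.003     ]
nose [[ 0.5403305  -0.08596469  0.0701    ]]
```

Call:
{"fn": "step_arm", "kwargs": {"rows": [[-0.001, 0.002, -0.0005, 0, 0.2], [0, 0, 0, 0, 0.2], [0, 0, 0, 0, 0.2], [0, 0, 0, 0, 0.2], [0, 0, 0, 0, 0.2], [0, 0, 0, 0, 0.2], [0, 0, 0, 0, 0.2], [0, 0, 0, 0, 0.2], [0, 0, 0, 0, 0.2], [0, 0, 0, 0, 0.2], [0, 0, 0, 0, 0.2], [0, 0, 0, 0, 0.2]]}}

```text
time_s: 38.4
tool_pos: [0.4796, -0.0894, 0.0443]
tcp_rot: [1.0, 0.0, 0.0, -0.0]
wrist_force: [1.5, 0.1, -1.8]
gripper_width: 0.0292
```

Call:
{"fn": "step_arm", "kwargs": {"rows": [[0, 0, 0, 0, 0.2], [0, 0, 0, 0, 0.2], [0, 0, 0, 0, 0.2], [0, 0, 0, 0, 0.2], [0, 0, 0, 0, 0.2], [0, 0, 0, 0, 0.2], [0, 0, 0, 0, 0.2], [0, 0, 0, 0, 0.2], [0, 0, 0, 0, 0.2], [0, 0, 0, 0, 0.2], [0, 0, 0, 0, 0.2], [0, 0, 0, 0, 0.2]]}}

```text
time_s: 39.4
tool_pos: [0.4796, -0.0894, 0.0443]
tcp_rot: [1.0, 0.0, 0.0, -0.0]
wrist_force: [-0.2, 0.8, -1.9]
gripper_width: 0.0288
```

Call:
{"fn": "step_arm", "kwargs": {"rows": [[0, 0, 0, 0, 0.2], [0, 0, 0, 0, 0.2], [0, 0, 0, 0, 0.2], [0, 0, 0, 0, 0.2], [0, 0, 0, 0, 0.2], [0, 0, 0, 0, 0.2], [0, 0, 0, 0, 0.2], [0, 0, 0, 0, 0.2], [0, 0, 0, 0, 0.2], [0, 0, 0, 0, 0.2], [0, 0, 0, 0, 0.2], [0, 0, 0, 0, 0.2]]}}

```text
time_s: 40.4
tool_pos: [0.4796, -0.0894, 0.0443]
tcp_rot: [1.0, 0.0, 0.0, -0.0]
wrist_force: [-0.2, -0.2, -2.3]
gripper_width: 0.0292
```

Call:
{"fn": "step_arm", "kwargs": {"rows": [[0, 0, 0, 0, 0.2], [0, 0, 0, 0, 0.2], [0, 0, 0, 0, 0.2], [0, 0, 0, 0, 0.2], [0, 0, 0, 0, 0.2], [0, 0, 0, 0, 0.2], [0, 0, 0, 0, 0.2], [0, 0, 0, 0, 0.2], [0, 0, 0, 0, 0.2], [0, 0, 0, 0, 0.2], [0, 0, 0, 0, 0.2], [0, 0, 0, 0, 0.2]]}}

```text
time_s: 41.4
tool_pos: [0.4796, -0.0894, 0.0443]
tcp_rot: [1.0, 0.0, -0.0, 0.0]
wrist_force: [-0.5, -0.5, -2.5]
gripper_width: 0.0291
```

```bash
python3 - <<'E'
from h import *
go(.625-.0595-.060,.262,.0565,0)
cv2.imwrite("pics/t26.png",cv2.resize(read_camera("top")[160:360,170:550],None,fx=2,fy=2))
cv2.imwrite("pics/s26.png",read_camera("side"))
E
```

```text
t=41.4 head=0.01 spin=0.00 then tool shift [ 0.0259 -0.3514 -0.0122] rows>= 8.78466446112472 F [-0.5 -0.5 -2.5] w 0.0291
```

View pics/t26.png

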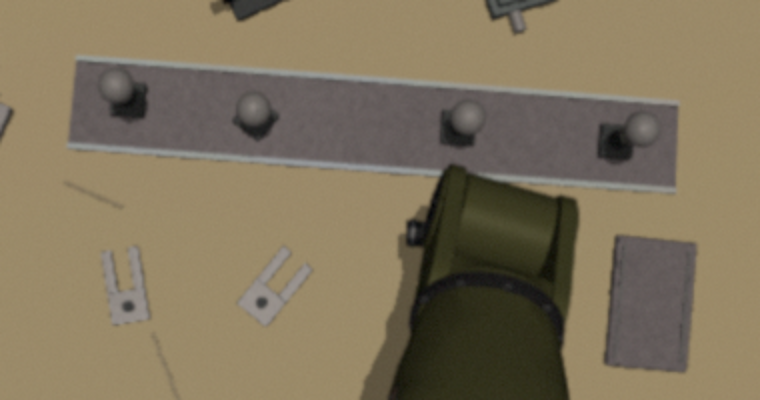

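View pics/s26.png

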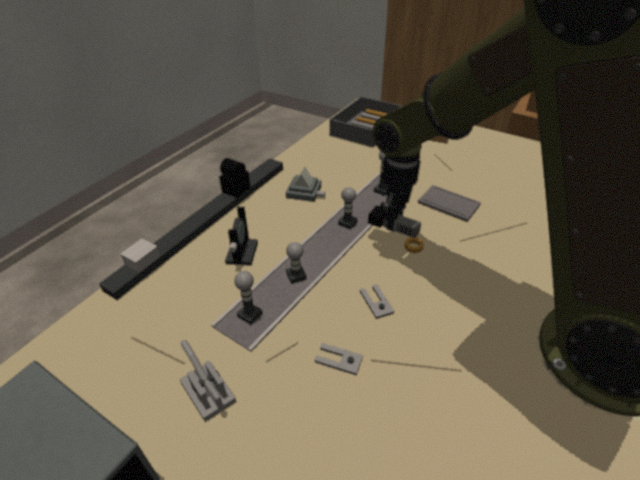

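Call:
{"fn": "step_arm", "kwargs": {"rows": [[-0.005, 0, -0.003, 0, 0.2], [-0.01, -0.01, -0.005, 0, 0.2], [-0.005, -0.02, -0.004, 0, 0.2], [0, -0.03, 0, 0, 0.2], [0, -0.035, 0, 0, 0.2], [0, -0.035, 0, 0, 0.2], [0, -0.035, 0, 0, 0.2], [0, -0.035, 0, 0, 0.2], [0, -0.035, 0, 0, 0.2], [0, -0.035, 0, 0, 0.2], [0, -0.03, 0, 0, 0.2], [0.005, -0.025, 0, 0, 0.2]]}}

```text
time_s: 42.5
tool_pos: [0.4635, 0.2376, 0.0565]
tcp_rot: [1.0, 0.001, -0.0, -0.0]
wrist_force: [0.2, -0.3, -2.4]
gripper_width: 0.0292
```

Call:
{"fn": "step_arm", "kwargs": {"rows": [[0.01, -0.018, 0, 0, 0.2], [0.01, -0.01, 0, 0, 0.2], [0.007, 0, 0, 0, 0.2], [0, 0, 0, 0, 0.2], [0, 0, 0, 0, 0.2], [0, 0, 0, 0, 0.2]]}}

```text
time_s: 43.0
tool_pos: [0.4911, 0.2627, 0.0562]
tcp_rot: [1.0, -0.0, -0.0, 0.0]
wrist_force: [0.6, 0.5, -2.4]
gripper_width: 0.0291
```

```bash
python3 - <<'E'
from h import *
go(.505,.265,.0565,0)
print(sense()["joints"].round(2))
cv2.imwrite("pics/w27.png",read_camera("wrist"))
E
```

```text
t=43.0 head=-0.05 spin=-0.01 then tool shift [ 0.0139 -0.0023 -0.0003] rows>= 0.3473291585665793 F [ 0.6  0.5 -2.4] w 0.0291
[ 0.43  0.52  1.65 -0.    0.97  2.  ]
```

View pics/w27.png

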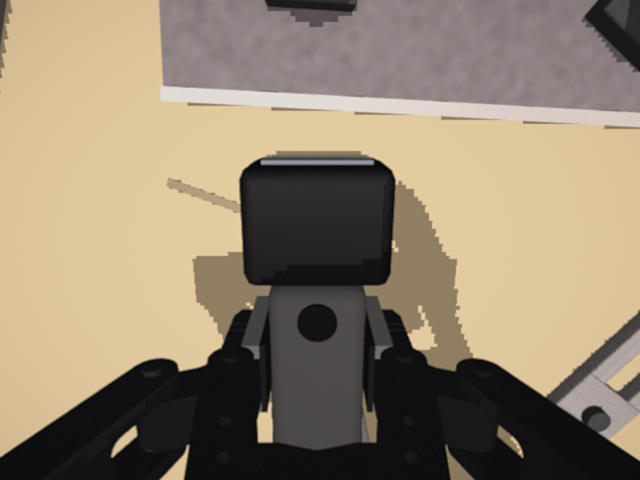

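```bash
python3 - <<'E'
from h import *
b=onz("wrist",[(266,7),(355,11)],.003);print(b,b.mean(0)); print("nose",onz("wrist",[(317,160)],.0562+.0265))
E
```

```text
[[0.60427533 0.28476344 0.003     ]
 [0.60276744 0.24807063 0.003     ]] [0.60352139 0.26641704 0.003     ]
nose [[0.55092066 0.26380481 0.0827    ]]
```

Call:
{"fn": "step_arm", "kwargs": {"rows": [[0.004, -0.001, 0, 0, 0.2], [0.006, -0.001, 0, 0, 0.2], [0.003, 0, 0, 0, 0.2], [0, 0, 0, 0, 0.2], [0, 0, 0, 0, 0.2]]}}

```text
time_s: 43.47
tool_pos: [0.5047, 0.2655, 0.0562]
tcp_rot: [1.0, -0.0, -0.0, 0.0]
wrist_force: [0.4, -0.6, -2.8]
gripper_width: 0.029
```

```bash
python3 - <<'E'
from h import *
go(.505,.265,.0565,0)
cv2.imwrite("pics/w28.png",read_camera("wrist"))
E
```

```text
t=43.5 head=-0.01 spin=-0.00 then tool shift [ 0.0003  0.0005 -0.0003] rows>= 0.012080233665594693 F [ 0.4 -0.6 -2.8] w 0.029
```

View pics/w28.png

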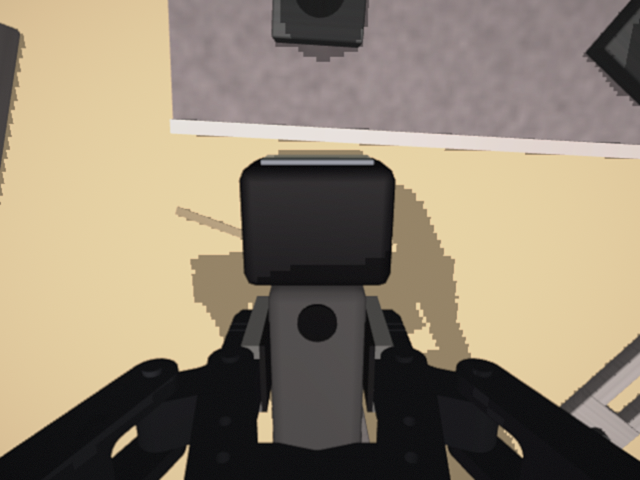

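Call:
{"fn": "step_arm", "kwargs": {"rows": [[0, 0, 0, 0, 0.2], [0, 0, 0, 0, 0.2], [0, 0, 0, 0, 0.2], [0, 0, 0, 0, 0.2], [0, 0, 0, 0, 0.2], [0, 0, 0, 0, 0.2], [0, 0, 0, 0, 0.2], [0, 0, 0, 0, 0.2], [0, 0, 0, 0, 0.2], [0, 0, 0, 0, 0.2], [0, 0, 0, 0, 0.2], [0, 0, 0, 0, 0.2]]}}

```text
time_s: 44.52
tool_pos: [0.5045, 0.2656, 0.0563]
tcp_rot: [1.0, 0.0, 0.0, -0.0]
wrist_force: [-0.9, 0.1, -1.7]
gripper_width: 0.0289
```

Call:
{"fn": "step_arm", "kwargs": {"rows": [[0, 0, 0, 0, 0.2], [0, 0, 0, 0, 0.2], [0, 0, 0, 0, 0.2], [0, 0, 0, 0, 0.2], [0, 0, 0, 0, 0.2], [0, 0, 0, 0, 0.2], [0, 0, 0, 0, 0.2], [0, 0, 0, 0, 0.2], [0, 0, 0, 0, 0.2], [0, 0, 0, 0, 0.2], [0, 0, 0, 0, 0.2], [0, 0, 0, 0, 0.2]]}}

```text
time_s: 45.52
tool_pos: [0.5045, 0.2656, 0.0563]
tcp_rot: [1.0, 0.0, 0.0, -0.0]
wrist_force: [1.5, -0.2, -2.0]
gripper_width: 0.0295
```

Call:
{"fn": "step_arm", "kwargs": {"rows": [[0, 0, 0, 0, 0.2], [0, 0, 0, 0, 0.2], [0, 0, 0, 0, 0.2], [0, 0, 0, 0, 0.2], [0, 0, 0, 0, 0.2], [0, 0, 0, 0, 0.2], [0, 0, 0, 0, 0.2], [0, 0, 0, 0, 0.2], [0, 0, 0, 0, 0.2], [0, 0, 0, 0, 0.2], [0, 0, 0, 0, 0.2], [0, 0, 0, 0, 0.2]]}}

```text
time_s: 46.52
tool_pos: [0.5045, 0.2656, 0.0563]
tcp_rot: [1.0, 0.0, -0.0, -0.0]
wrist_force: [-0.0, 0.4, -1.8]
gripper_width: 0.0294
```

Call:
{"fn": "step_arm", "kwargs": {"rows": [[0, 0, 0, 0, 0.2], [0, 0, 0, 0, 0.2], [0, 0, 0, 0, 0.2], [0, 0, 0, 0, 0.2], [0, 0, 0, 0, 0.2], [0, 0, 0, 0, 0.2], [0, 0, 0, 0, 0.2], [0, 0, 0, 0, 0.2], [0, 0, 0, 0, 0.2], [0, 0, 0, 0, 0.2], [0, 0, 0, 0, 0.2], [0, 0, 0, 0, 0.2]]}}

```text
time_s: 47.52
tool_pos: [0.5045, 0.2656, 0.0563]
tcp_rot: [1.0, 0.0, 0.0, -0.0]
wrist_force: [-0.6, -0.6, -2.5]
gripper_width: 0.0289
```

```bash
python3 - <<'E'
from h import *
go(.5895-.0595-.060,-.26,.0685,0)
cv2.imwrite("pics/t29.png",cv2.resize(read_camera("top")[160:360,170:550],None,fx=2,fy=2))
cv2.imwrite("pics/s29.png",read_camera("side"))
E
```

```text
t=47.5 head=0.01 spin=0.00 then tool shift [-0.0345  0.5256 -0.0122] rows>= 13.139260561796052 F [-0.6 -0.6 -2.5] w 0.0289
```

View pics/t29.png

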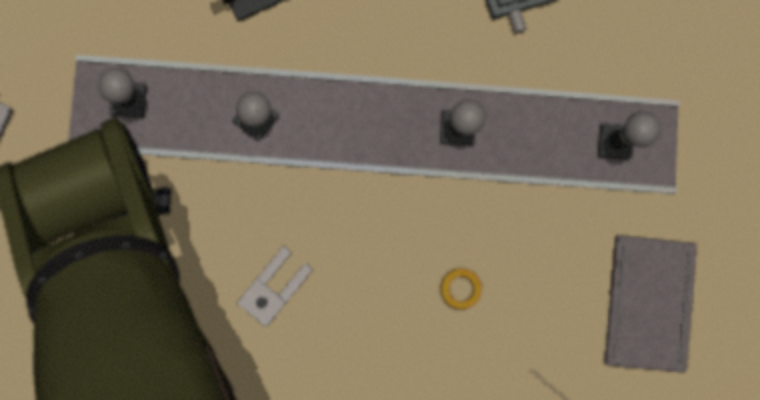

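View pics/s29.png

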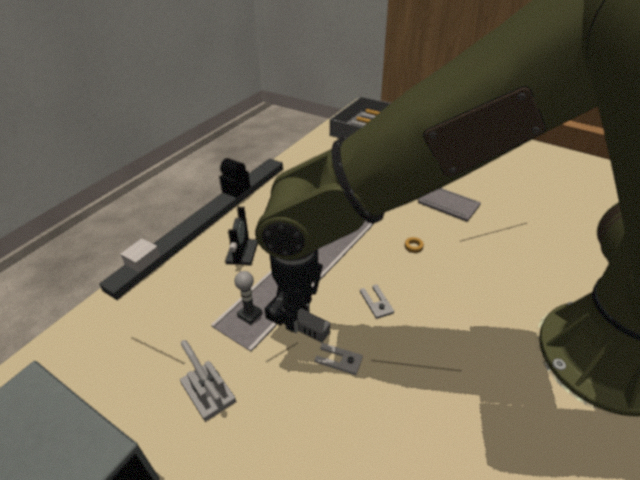

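Call:
{"fn": "step_arm", "kwargs": {"rows": [[-0.008, 0, -0.003, 0, 0.2], [-0.02, 0.005, -0.005, 0, 0.2], [-0.015, 0.015, -0.004, 0, 0.2], [-0.007, 0.03, 0, 0, 0.2], [0, 0.036, 0, 0, 0.2], [0, 0.037, 0, 0, 0.2], [0, 0.037, 0, 0, 0.2], [0, 0.037, 0, 0, 0.2], [0, 0.037, 0, 0, 0.2], [0, 0.037, 0, 0, 0.2], [0, 0.037, 0, 0, 0.2], [0, 0.037, 0, 0, 0.2]]}}

```text
time_s: 48.62
tool_pos: [0.4539, -0.0809, 0.0687]
tcp_rot: [1.0, 0.0, 0.0, 0.0]
wrist_force: [0.6, 0.5, -1.8]
gripper_width: 0.0294
```

Call:
{"fn": "step_arm", "kwargs": {"rows": [[0, 0.037, 0, 0, 0.2], [0, 0.037, 0, 0, 0.2], [0, 0.037, 0, 0, 0.2], [0, 0.03, 0, 0, 0.2], [0, 0.02, 0, 0, 0.2], [0, 0.01, 0, 0, 0.2], [0, 0, 0, 0, 0.2], [0, 0, 0, 0, 0.2], [0, 0, 0, 0, 0.2]]}}

```text
time_s: 49.37
tool_pos: [0.4546, -0.2491, 0.0683]
tcp_rot: [1.0, 0.001, -0.0, -0.0]
wrist_force: [-0.3, 0.5, -2.3]
gripper_width: 0.0291
```

```bash
python3 - <<'E'
from h import *
go(.47,-.26,.0685,0)
E
```

```text
t=49.4 head=0.06 spin=0.01 then tool shift [ 0.0154  0.0109 -0.0002] rows>= 0.386123742309815 F [-0.3  0.5 -2.3] w 0.0291
```

Call:
{"fn": "step_arm", "kwargs": {"rows": [[0.004, 0.003, 0, 0, 0.2], [0.006, 0.004, 0, 0, 0.2], [0.004, 0.004, 0, 0, 0.2], [0, 0, 0, 0, 0.2], [0, 0, 0, 0, 0.2], [0, 0, 0, 0, 0.2]]}}

```text
time_s: 49.87
tool_pos: [0.4685, -0.2612, 0.0681]
tcp_rot: [1.0, 0.0, -0.0, -0.0]
wrist_force: [-0.0, 0.1, -2.3]
gripper_width: 0.0291
```

```bash
python3 - <<'E'
from h import *
go(.47,-.26,.0685,0)
cv2.imwrite("pics/w30.png",read_camera("wrist"))
E
```

```text
t=49.9 head=0.01 spin=0.00 then tool shift [ 0.0015 -0.0012 -0.0004] rows>= 0.037576732983103316 F [-0.   0.1 -2.3] w 0.0291
```

View pics/w30.png

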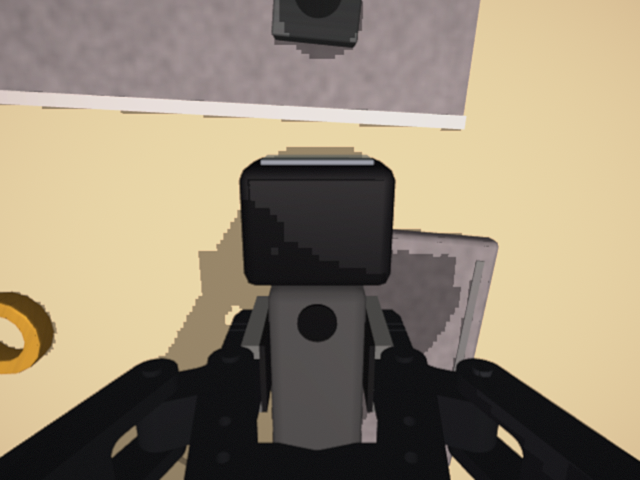

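```bash
python3 - <<'E'
from h import *
b=onz("wrist",[(275,41),(354,47)],.003);print(b,b.mean(0)); print("nose",onz("wrist",[(317,160)],.0681+.0265))
E
```

```text
[[ 0.57036674 -0.24140261  0.003     ]
 [ 0.56791438 -0.27669817  0.003     ]] [ 0.56914056 -0.25905039  0.003     ]
nose [[ 0.52822761 -0.26016529  0.0946    ]]
```

Call:
{"fn": "step_arm", "kwargs": {"rows": [[0.001, 0, 0, 0, 0.2], [0, 0, 0, 0, 0.2], [0, 0, 0, 0, 0.2], [0, 0, 0, 0, 0.2], [0, 0, 0, 0, 0.2], [0, 0, 0, 0, 0.2], [0, 0, 0, 0, 0.2], [0, 0, 0, 0, 0.2], [0, 0, 0, 0, 0.2], [0, 0, 0, 0, 0.2], [0, 0, 0, 0, 0.2], [0, 0, 0, 0, 0.2]]}}

```text
time_s: 50.92
tool_pos: [0.4696, -0.2614, 0.0683]
tcp_rot: [1.0, 0.0, 0.0, -0.0]
wrist_force: [0.4, 0.1, -1.4]
gripper_width: 0.0291
```

Call:
{"fn": "step_arm", "kwargs": {"rows": [[0, 0, 0, 0, 0.2], [0, 0, 0, 0, 0.2], [0, 0, 0, 0, 0.2], [0, 0, 0, 0, 0.2], [0, 0, 0, 0, 0.2], [0, 0, 0, 0, 0.2], [0, 0, 0, 0, 0.2], [0, 0, 0, 0, 0.2], [0, 0, 0, 0, 0.2], [0, 0, 0, 0, 0.2], [0, 0, 0, 0, 0.2], [0, 0, 0, 0, 0.2]]}}

```text
time_s: 51.92
tool_pos: [0.4696, -0.2614, 0.0683]
tcp_rot: [1.0, 0.0, 0.0, 0.0]
wrist_force: [0.1, 1.0, -2.1]
gripper_width: 0.0292
```

Call:
{"fn": "step_arm", "kwargs": {"rows": [[0, 0, 0, 0, 0.2], [0, 0, 0, 0, 0.2], [0, 0, 0, 0, 0.2], [0, 0, 0, 0, 0.2], [0, 0, 0, 0, 0.2], [0, 0, 0, 0, 0.2], [0, 0, 0, 0, 0.2], [0, 0, 0, 0, 0.2], [0, 0, 0, 0, 0.2], [0, 0, 0, 0, 0.2], [0, 0, 0, 0, 0.2], [0, 0, 0, 0, 0.2]]}}

```text
time_s: 52.92
tool_pos: [0.4696, -0.2614, 0.0683]
tcp_rot: [1.0, 0.0, 0.0, 0.0]
wrist_force: [-0.4, 0.5, -2.6]
gripper_width: 0.0289
```

Call:
{"fn": "step_arm", "kwargs": {"rows": [[0, 0, 0, 0, 0.2], [0, 0, 0, 0, 0.2], [0, 0, 0, 0, 0.2], [0, 0, 0, 0, 0.2], [0, 0, 0, 0, 0.2], [0, 0, 0, 0, 0.2], [0, 0, 0, 0, 0.2], [0, 0, 0, 0, 0.2], [0, 0, 0, 0, 0.2], [0, 0, 0, 0, 0.2], [0, 0, 0, 0, 0.2], [0, 0, 0, 0, 0.2]]}}

```text
time_s: 53.92
tool_pos: [0.4696, -0.2614, 0.0683]
tcp_rot: [1.0, 0.0, 0.0, -0.0]
wrist_force: [-0.3, -1.3, -1.9]
gripper_width: 0.029
```

```bash
python3 - <<'E'
from h import *
cv2.imwrite("pics/t31.png",cv2.resize(read_camera("top")[160:360,170:550],None,fx=2,fy=2))
cv2.imwrite("pics/w31.png",read_camera("wrist"))
go(.408,-.2995,.09,-4.05)
E
```

```text
t=54.0 head=0.01 spin=0.68 then tool shift [-0.0588  0.0423 -0.0217] rows>= 1.469121332773855 F [ 0.6 -0.  -3. ] w 0.0291
```

View pics/t31.png

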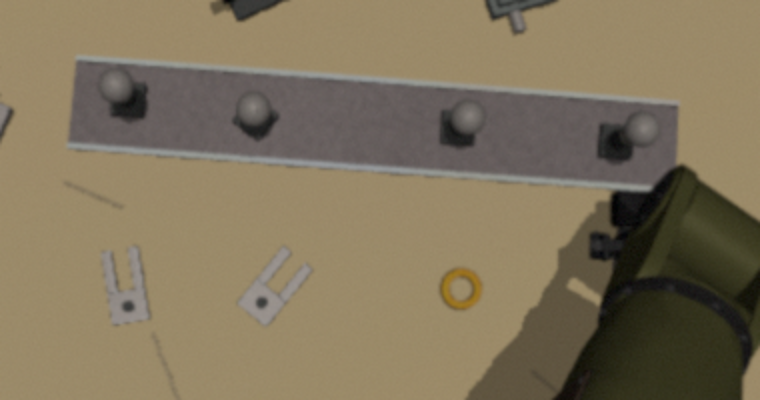

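View pics/w31.png

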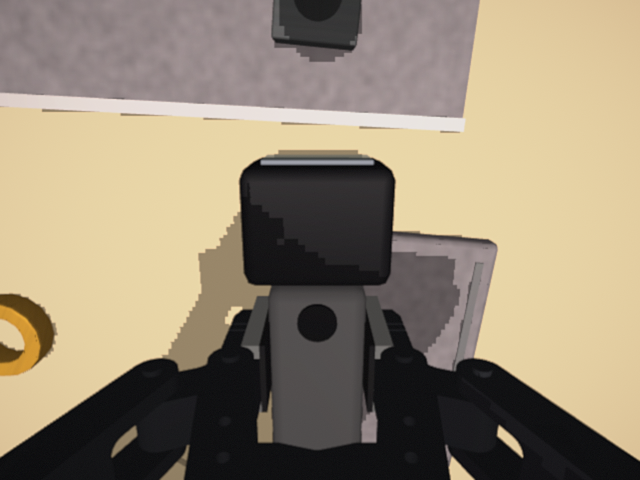

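Call:
{"fn": "step_arm", "kwargs": {"rows": [[-0.008, 0, -0.005, 0, 0.2], [-0.015, 0.008, -0.01, 0, 0.2], [-0.015, 0.012, -0.006, 0.2, 0.2], [-0.012, 0.012, 0, 0.28, 0.2], [-0.008, 0.01, 0, 0.2, 0.2], [0, 0, 0, 0, 0.2], [0, 0, 0, 0, 0.2], [0, 0, 0, 0, 0.2]]}}

```text
time_s: 54.68
tool_pos: [0.411, -0.3024, 0.0894]
tcp_rot: [0.999, -0.035, 0.0, -0.0]
wrist_force: [0.5, -0.4, -1.8]
gripper_width: 0.0292
```

```bash
python3 - <<'E'
from h import *
go(.408,-.2996,.0155,-4.07)
E
```

```text
t=54.7 head=-4.04 spin=0.00 then tool shift [-0.0032 -0.0026  0.0739] rows>= 1.848689755914245 F [ 0.5 -0.4 -1.8] w 0.0292
```

Call:
{"fn": "step_arm", "kwargs": {"rows": [[-0.003, -0.0025, 0.01, 0, 0.2], [0, 0, 0.015, 0, 0.2], [0, 0, 0.015, 0, 0.2], [0, 0, 0.015, 0, 0.2], [0, 0, 0.01, 0, 0.2], [0, 0, 0.004, 0, 0.2], [0, 0, 0, 0, 0.2], [0, 0, 0, 0, 0.2], [0, 0, 0, 0, 0.2]]}}

```text
time_s: 55.43
tool_pos: [0.4084, -0.3002, 0.0209]
tcp_rot: [0.999, -0.035, 0.0, 0.0]
wrist_force: [0.3, -0.2, -2.4]
gripper_width: 0.0295
```

```bash
python3 - <<'E'
from h import *
go(.408,-.2996,.0145,-4.07)
E
```

```text
t=55.4 head=-4.06 spin=0.00 then tool shift [-0.0005 -0.0006  0.0064] rows>= 0.16092823142936685 F [ 0.3 -0.2 -2.4] w 0.0295
```

Call:
{"fn": "step_arm", "kwargs": {"rows": [[-0.0004, -0.0006, 0.002, 0, 0.2], [0, 0, 0.002, 0, 0.2], [0, 0, 0.001, 0, 0.2], [0, 0, 0.001, 0, 0.2], [0, 0, 0, 0, 0.2], [0, 0, 0, 0, 0.2]]}}

```text
time_s: 55.93
tool_pos: [0.4077, -0.2995, 0.0145]
tcp_rot: [0.999, -0.036, 0.0, 0.0]
wrist_force: [-1.8, 2.2, 4.8]
gripper_width: 0.0294
```

Call:
{"fn": "step_arm", "kwargs": {"rows": [[0, 0, 0, 0, 0.36], [0, 0, 0, 0, 0.4], [0, 0, 0, 0, 0.5], [0, 0, 0, 0, 0.7], [0, 0, 0, 0, 0.7], [0, 0, 0, 0, 0.7], [0, 0, -0.01, 0, 0.7], [0, 0, -0.02, 0, 0.7], [0, 0, -0.03, 0, 0.7], [0, 0, -0.04, 0, 0.7], [0, 0, -0.04, 0, 0.7], [0, 0, -0.04, 0, 0.7]]}}

```text
time_s: 56.93
tool_pos: [0.4073, -0.2991, 0.197]
tcp_rot: [0.999, -0.036, 0.0, 0.0]
wrist_force: [-0.1, 0.3, 0.2]
gripper_width: 0.0601
```

Call:
{"fn": "step_arm", "kwargs": {"rows": [[-0.03, 0, -0.03, 0, 0.7], [-0.03, 0, -0.02, 0, 0.7], [-0.02, 0, 0, 0, 0.7], [0, 0, 0, 0, 0.7], [0, 0, 0, 0, 0.7]]}}

```text
time_s: 57.35
tool_pos: [0.328, -0.2938, 0.2448]
tcp_rot: [0.999, -0.036, 0.001, 0.001]
wrist_force: [0.7, -0.3, 1.4]
gripper_width: 0.06
```

```bash
python3 - <<'E'
from h import *
go(.408,-.2996,.0145,-4.07)
cv2.imwrite("pics/t32.png",read_camera("top"))
cv2.imwrite("pics/w32.png",read_camera("wrist"))
cv2.imwrite("pics/s32.png",read_camera("side"))
E
```

```text
t=57.4 head=-4.14 spin=-0.01 then tool shift [ 7.990e-02 -2.000e-04  2.304e-01] rows>= 5.759763101601775 F [ 0.7 -0.3  1.4] w 0.06
```

View pics/t32.png

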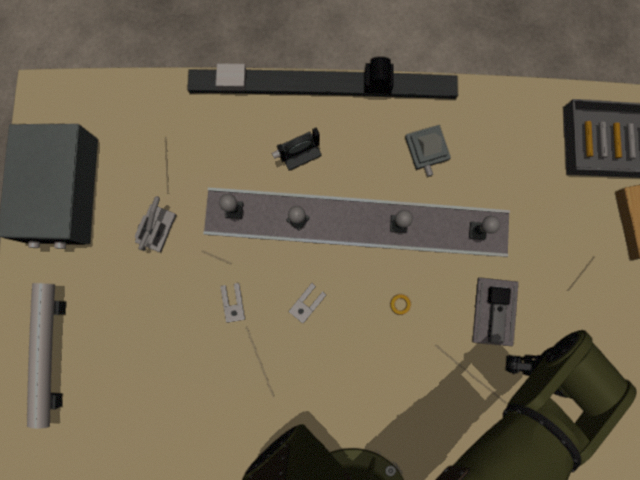

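View pics/w32.png

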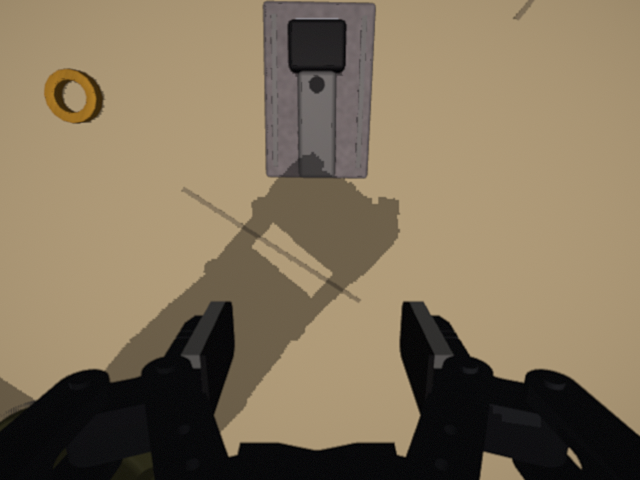

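View pics/s32.png

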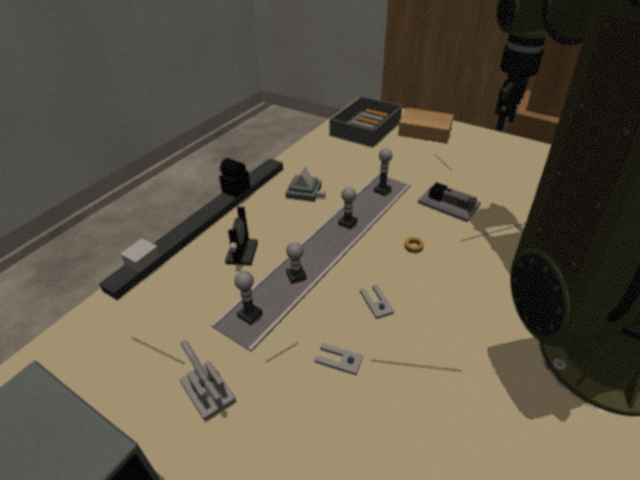

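The top view shows the reader back on its pad at (497,312), where it started. All four posts stand in the lane, and the forks, collar, clamp, gimbal and stage look unmoved. I'm handing the job in.

```bash
python3 - <<'E'
from h import *
print(sign_off(), sense()["time_s"])
E
```

```text
the job is handed in; nothing more can be done
the job is handed in; nothing more can be done
```

I handed the job in at about 57.5 s. I saw no post labelled 80 mm in any view and took it as absent; lengths measured from the pictures matched the 104, 116 and 128 mm posts within about 2 mm.

- **Posts:** I stood the 128, 104 and 116 mm posts up by their balls and let go. The 92 mm post was not touched.
- **Readings:** I read in the order 92, 104, 116, 128. Each was held still for about 4 s with the window about 6 cm from the post axis and level with the middle of the band.
- **Reader:** It is back on its pad within about 1 mm of where I picked it up, going by the arm's position. The pictures show it as it lay.

**Last checks:** The final top, side and wrist views show all four posts upright in the lane, the bystanders unmoved and the arm clear. No post was seen to be knocked aside during the run.

**What disagreed or went unconfirmed:**
- The cameras disagreed by up to 3 mm on post positions, and I used values in between. For the 92 mm post, one side-camera estimate of the label, about 8 mm off sideways, did not fit the others and I set it aside.
- Each stood-up post touched down before it hung fully plumb (I put it at about 8–10 degrees for the 104 and 116) and settled flat on release, up to about 1 cm from where I aimed.
- There was no feedback that any label had actually been read, so the readings are judged only by where the reader was pointed.

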